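# Find the square flange in the tins and fit it on the tilted spindle's four studs

## Robot

A 6-joint arm with a two-finger parallel gripper is mounted at the origin on a cart in front of the work surface, level with it; the furniture and walls round the work are solid. World frame = base frame: x ahead of the robot, y to its left, z up, the work surface at z = 0. Lengths are in m, angles in rad, forces in N, time in s.
With the tool pointing down it reaches from about 0.3 to 0.875 m from the base axis. Payload 6.4 kg.
Tool frame: the origin (TCP) lies at the very end of the fingers, on their centre line; the grasp point (between the pads) lies ctrl.grip_point_offset behind it (ctrl.grip_point_offset is the distance from the TCP to the grasp point, in m); z points along the fingers, x is the direction in which the jaws open and shut, and the axes are right-handed (so a half turn about z gives the same grasp; the last joint's range is limited). The gripper opens to 85 mm and grips with 20 to 120 N. Pads are 22 mm wide; open, the fingers measure 114 mm over their backs; the gripper's body (76 mm by 85 mm) begins 54 mm behind the grasp point. The pads swing forward as they close: fully open they stand 13 mm farther back than shut.
Start: joints at [1.001, 0.181, 1.607, -0, 1.354, -0.206], TCP at [0.205, 0.537, 0.231] pointing down, gripper open.
Joint ranges: [-2.99, 2.99], [-0.89, 2.07], [0.3, 2.58], [-1.14, 4.28], [0, 2.63], [-3.12, 3.12]. Speed limits (rad/s): [2.57, 2.57, 3.01, 3.14, 3.14, 3.14].

## Interface

Orientations are given as a unit quaternion [w, x, y, z].
In Python, from bench import get_obs, viewer, workorder, ctrl gives the robot as it stands. The module is installed in compiled form; this text tells all that it offers.
- The arm moves only by the tool move_arm, never from a script. Its argument "increments" is a list of rows, each an object of numbers: "tx", "ty", "tz": the shift along the tool's x, y, z in m; "turn": the turn about the tool's z in degrees. A call has 1 to 20 rows; each row is the pose to reach, as a shift and turn from the pose commanded when the call began, along the tool's axes at that moment; what a row does not reach only later rows make up. A row lasts 1/12 s, in which the tool goes at most 41.7 mm and 7.16 degrees, less where a joint would pass 70% of its speed; a pose out of reach is approached as far as the arm can. A call with a gripper value outside its range is refused whole. "gripper" is the opening, from 0 (shut) to 1 (fully open), set as the call begins (left out, the last holds). The fingers move at their own pace and stop on an object; the grip force is fixed at half the most. Time passes only in rows, so rows that repeat a pose let the fingers close. It gives the time, the measured TCP pose, the force and the opening at its end, in the units of the state.
- get_obs(): the state, without advancing time (a new reading comes with each control period).
- viewer.camera(name): name is "side" or "top" or "wrist"; returns (picture, depth): 384x512x3 uint8, red, green, blue; 384x512 float32, m along the optical axis (not along the pixel's ray), 0 where there is no reading.
- viewer.get_calibration(name): a dict with "intrinsics" (3x3 intrinsics, pixels), "origin" and "attitude" of the camera in the world. Camera axes: x right, y up, looking along -z (the intrinsics and any distortion apply to the point x, -y, -z); pixel columns grow to the right and rows downward; lengths in m; the calibration is good to about 2 mm. A picture is of the moment at which its call begins: read the wrist's pose just before it. get_calibration takes no time and is no camera call; for the wrist camera it gives the pose at the moment of the call.
- workorder.hand_in(): hands the job in, once; it reports no verdict.
The state is a dict: "time_s": time; "q": joint angles; "dq": joint speeds; "joint_efforts": joint torques, N m; "eef_pos": TCP position; "eef_rot": TCP orientation; "wrist_force": force on the tool from outside, world axes, zero at the start; "torque": the same for the moment, N m; "opening": opening from 0.0 (shut) to 1.0 (fully open).
Only numpy, scipy, OpenCV 4.12 (cv2) and the standard library are available. Lean on these libraries where they do the work, as an engineer would, in place of code of your own. Each camera call takes 0.05 s, during which the arm holds its last target.

## Task

A steel flange lies in one of the three identical lidded tins: lift lids until you find it, setting every lid you take off down knob up on the bench or back on a tin. Take the flange out by its square boss, turn it so that its four holes match the four studs of the tilted spindle hub, slide it fully home flat against the hub face and let go. Do not knock over or shift the bottles standing around.

Things in the scene. Friction and masses are not known exactly. Their poses are not given: they have to be found in the camera images.
- tin_a: One of three identical round tins, fixed to the bench: 116 mm across outside, 110 inside, wall 30 mm high, inner floor 4 mm up. Origin: centre of its underside on the bench; z up. The three can swap places; any one may hold the flange, the others only a cap or sanding drums, fixed inside.
- lid_a_knob (a point): Centre of the round black knob (28 mm across, 24 tall, top 11 mm above this point) of the loose bare-metal lid on tin_a: a deep inverted cap, 116 mm across, 0.12 kg. Its flat top is 13 mm below the point, the rim resting on the tin 47 mm below, and a lip inside the tin ends 51 mm below: first lift straight up. Set on the bench, the point is 51 mm up. z: up the lid's axis.
- tin_b: One of three identical round tins, fixed to the bench: 116 mm across outside, 110 inside, wall 30 mm high, inner floor 4 mm up. Origin: centre of its underside on the bench; z up. The three can swap places; any one may hold the flange, the others only a cap or sanding drums, fixed inside.
- lid_b_knob (a point): Centre of the round black knob (28 mm across, 24 tall, top 11 mm above this point) of the loose bare-metal lid on tin_b: a deep inverted cap, 116 mm across, 0.12 kg. Its flat top is 13 mm below the point, the rim resting on the tin 47 mm below, and a lip inside the tin ends 51 mm below: first lift straight up. Set on the bench, the point is 51 mm up. z: up the lid's axis.
- tin_c: One of three identical round tins, fixed to the bench: 116 mm across outside, 110 inside, wall 30 mm high, inner floor 4 mm up. Origin: centre of its underside on the bench; z up. The three can swap places; any one may hold the flange, the others only a cap or sanding drums, fixed inside.
- lid_c_knob (a point): Centre of the round black knob (28 mm across, 24 tall, top 11 mm above this point) of the loose bare-metal lid on tin_c: a deep inverted cap, 116 mm across, 0.12 kg. Its flat top is 13 mm below the point, the rim resting on the tin 47 mm below, and a lip inside the tin ends 51 mm below: first lift straight up. Set on the bench, the point is 51 mm up. z: up the lid's axis.
- flange_centre (a point): Centre of the loose steel flange (52 mm tall, 0.15-0.31 kg): square plate 70x70x10 mm with four 10.5 mm through holes at x, y = +-24 mm, and on it a square boss 28x28 mm, 42 tall. Point: 26 mm above the plate's underside, 26 below the boss top. x, y parallel to the sides of plate and boss, z out of the boss top. Starts plate down in a tin under its lid. Same every quarter turn.
- hub_face (a point): Centre of the round steel hub face (100 mm across) of a grey stand (base 120x100 mm) fixed to the bench; 95 mm up, leaning 30 deg from level, facing up and roughly to the robot. z: out of the face along four studs at x, y = +-24 mm, 8 mm thick, 24 long (last 6 taper to 3 mm). The hub starts at any angle and turns about z only stiffly (0.4 N m, up to 0.8 rad from its middle).
- hub_seat (a point): The point 26 mm out from hub_face along its z, same axes: where flange_centre lies when the flange is fully home on the studs.
- glue_bottle_mid (a point): Middle, 55 mm above its foot, of a bystander: white glue bottle, 38 x 47 x 110 mm, standing loose on the bench.
- clear_bottle_mid (a point): Middle, 39 mm above its foot, of a bystander: clear bottle, 31 mm across, 78 mm tall, standing loose on the bench. Behind it stands an open tool case, taller than the hand: its front is at about x = 0.72, or 0.65 on the right (y below 0), so keep the wrist clear; lids are best set down short of x = 0.54 there, 0.60 on the left. Fixed clutter lies left of y = 0.38.
- flux_bottle_mid (a point): Middle, 41 mm above its foot, of a bystander: squeeze bottle, 24 mm across, 82 mm tall, standing loose on the bench.
There are look-alikes about, which are no part of the job. What is shaped like the part that bears lid_a_knob but orange is not meant.

How it is judged:
By the outcome, as a careful person would: the job done as asked, in the order asked, and still so for the second after the job is handed in, with the robot touching nothing.
It also fails if it takes over 64 s, if anything falls off the work surface, if the arm or the gripper's body presses on something with over 40 N, if the wrist force passes 120 N, or if a joint passes its speed limit or range.

## Working session

There is one attempt and no reset: what is moved stays moved. The work goes in short steps, Python scripts to look and compute and a tool call to move; the robot and the scene stay as the last step left them, time stands still between calls to the robot, and variables do not carry over. Pictures are saved under pics/ and viewed, and the job is handed in when it is done.

Besides the shell and the picture viewer there is one more tool, called after "Emit:" as name(argument=value, ...), one argument or row to a line, values as JSON. move_arm: Moves the arm, as the interface text tells. Its arguments: {"type":"object","properties":{"increments":{"type":"array"},"gripper":{"type":"number"}},"required":["increments"]}

```bash
mkdir -p pics; ls; cat > h.py <<'E'
import numpy as np, cv2
from bench import get_obs, viewer, workorder, ctrl
from scipy.spatial.transform import Rotation as R
def snap(n,f):
    c=viewer.get_calibration(n); p,d=viewer.camera(n)
    cv2.imwrite(f'pics/{f}.png',p[:,:,::-1]); np.savez(f'pics/{f}.npz',p=p,d=d,**{k:np.array(v) for k,v in c.items() if k in('intrinsics','origin','attitude')})
    return p,d,c
def att(a):
    a=np.array(a,float)
    return a if a.shape==(3,3) else R.from_quat([a[1],a[2],a[3],a[0]]).as_matrix()
def load(f): return np.load(f'pics/{f}.npz')
def px(z,u,v,d=None):
    K=z['intrinsics'];d=z['d'][int(round(v)),int(round(u))] if d is None else d
    return z['origin']+att(z['attitude'])@np.array([(u-K[0,2])/K[0,0]*d,-(v-K[1,2])/K[1,1]*d,-d])
def ray(z,u,v,h):
    o=z['origin'];r=px(z,u,v,1.0)-o
    return o+r*(h-o[2])/r[2]
def cloud(z):
    K=z['intrinsics'];d=z['d'];v,u=np.mgrid[:d.shape[0],:d.shape[1]]
    P=np.stack([(u-K[0,2])/K[0,0]*d,-(v-K[1,2])/K[1,1]*d,-d],-1)
    return P@att(z['attitude']).T+z['origin']
def proj(z,P):
    K=z['intrinsics'];c=att(z['attitude']).T@(np.array(P)-z['origin'])
    return K[0,0]*c[0]/-c[2]+K[0,2], K[1,1]*-c[1]/-c[2]+K[1,2]
E
python3 - <<'E'
from h import *
print(get_obs()); print(ctrl.grip_point_offset)
for n in('top','side'):
    c=snap(n,n+'0')[2]; print(n,c)
E
```

```text
pics
{'time_s': 0.0, 'q': array([ 1.00071920e+00,  1.81530415e-01,  1.60802049e+00,  2.86202971e-05,
        1.35379910e+00, -2.06301458e-01]), 'dq': array([ 0.00065695, -0.00139682,  0.00025086,  0.00089115, -0.00022858,
       -0.00150779]), 'joint_efforts': array([ 1.43688172e-03, -4.44850087e+01, -3.51356220e+01, -1.52324992e-05,
        8.46719515e-03, -4.02018532e-05]), 'eef_pos': array([0.20425747, 0.53690308, 0.2303841 ]), 'eef_rot': array([ 3.27029602e-04,  8.23349892e-01,  5.67533420e-01, -8.15674215e-04]), 'wrist_force': array([-0.43205205, -0.10923892, -0.30432538]), 'torque': array([-0.01470785, -0.00615122, -0.04604901]), 'opening': 0.9983905950621359}
0.0187
top {'intrinsics': array([[365.06972612,   0.        , 263.17771995],
       [  0.        , 365.06972612, 192.8160395 ],
       [  0.        ,   0.        ,   1.        ]]), 'origin': array([ 0.45763129, -0.10144968,  1.19460139]), 'attitude': array([-0.70639963, -0.0265217 ,  0.02318088,  0.70693621])}
side {'intrinsics': array([[383.91030912,   0.        , 258.44216797],
       [  0.        , 383.91030912, 193.95907242],
       [  0.        ,   0.        ,   1.        ]]), 'origin': array([0.56856292, 0.78022972, 0.86484337]), 'attitude': array([ 0.0136345 , -0.00250186,  0.41016762,  0.9119048 ])}
```

View pics/top0.png

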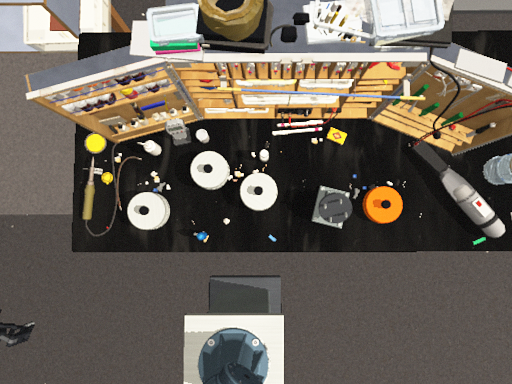

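View pics/side0.png

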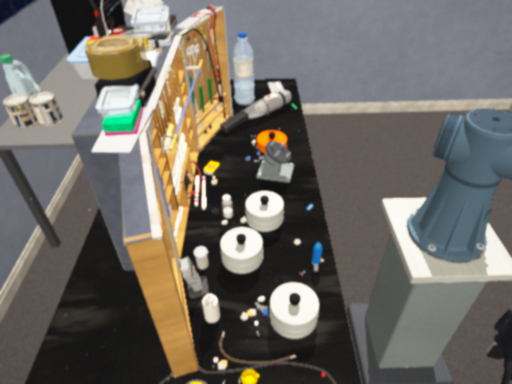

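```bash
python3 - <<'E'
from h import *
p=cv2.imread('pics/top0.png'); 
c=p[110:260,70:420]; cv2.imwrite('pics/top0c.png',cv2.resize(c[:, :175],None,fx=4.5,fy=4,interpolation=cv2.INTER_CUBIC)[:600])
cv2.imwrite('pics/top0d.png',cv2.resize(p[170:250,290:420],None,fx=6,fy=6,interpolation=cv2.INTER_CUBIC))
s=cv2.imread('pics/side0.png'); cv2.imwrite('pics/side0c.png',cv2.resize(s[120:350,170:340],None,fx=2.6,fy=2.6,interpolation=cv2.INTER_CUBIC))
z=load('top0')
P=cloud(z)
for (u,v) in [(144,211),(209,168),(258,190),(385,204)]:
    q=px(z,u,v); print(u,v,q)
    # white top: points at height of lid
for n,(u,v) in dict(A=(148,210),B=(210,170),C=(259,191)).items():
    q=P[v-30:v+30,u-30:u+30].reshape(-1,3); col=z['p'][v-30:v+30,u-30:u+30].reshape(-1,3)
    m=(q[:,2]>.055)&(q[:,2]<.073)&(col.min(1)>140); w=q[m]; print(n,m.sum(),np.median(w,0),(w.min(0)+w.max(0))/2, np.ptp(w,axis=0))
    m=(col.max(1)<70)&(q[:,2]>.06); w=q[m]; print('knob',m.sum(),np.median(w,0),(w.min(0)+w.max(0))/2)
E
```

```text
144 211 [0.48056637 0.26452545 0.09015696]
209 168 [0.61121365 0.06868657 0.09169947]
258 190 [ 0.5443659  -0.08045284  0.08536313]
385 204 [ 0.50246364 -0.47491192  0.0579253 ]
A 1028 [0.48416416 0.26312217 0.06441586] [0.48442085 0.26665589 0.06362407] [0.11173444 0.11422877 0.01699292]
knob 72 [0.48061604 0.26502997 0.08861934] [0.47669456 0.09327772 0.63032367]
B 995 [0.6115461  0.0723406  0.06448111] [0.63007317 0.07290993 0.06333791] [0.1492236  0.11366628 0.01629549]
knob 66 [0.60856881 0.07212423 0.08877734] [ 0.53951655 -0.00833403  0.63793825]
C 993 [ 0.54298989 -0.08304619  0.06429698] [ 0.54347596 -0.08164506  0.06455983] [0.11293468 0.11509364 0.01614717]
knob 62 [ 0.54114648 -0.08202851  0.08909214] [ 0.5054639  -0.08455253  0.62981998]
```

View pics/top0d.png

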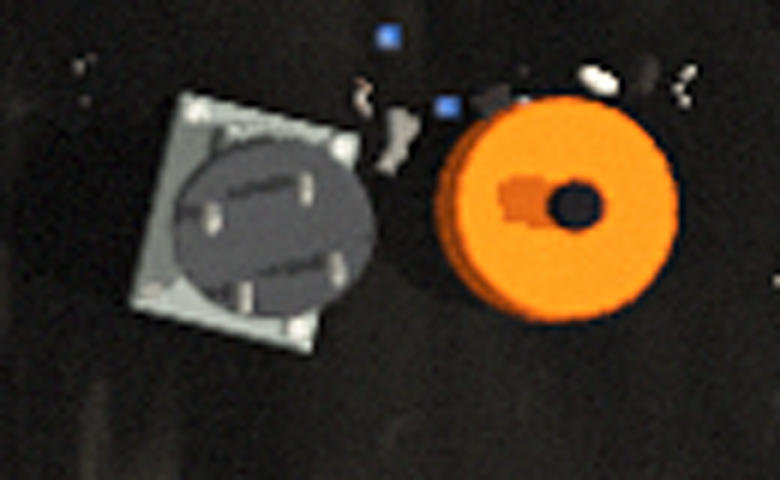

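View pics/top0c.png

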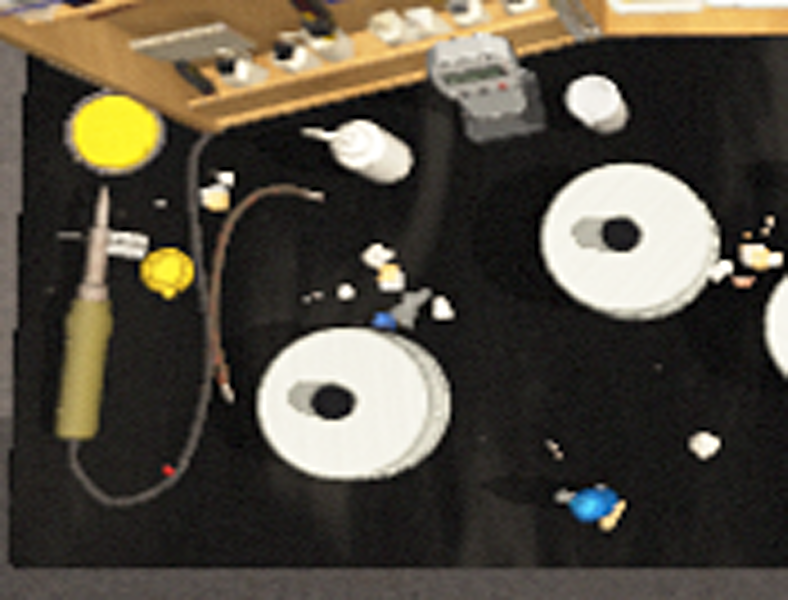

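View pics/side0c.png

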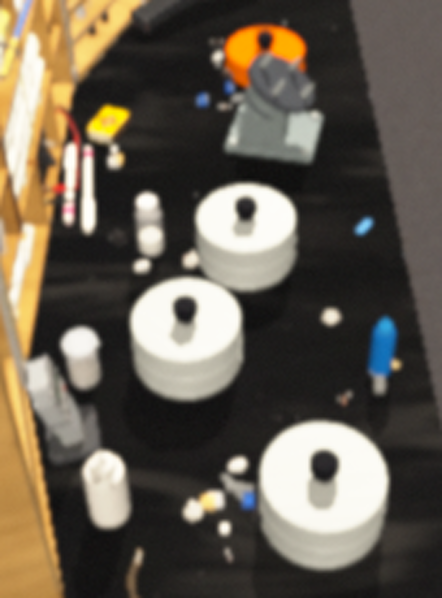

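```bash
python3 - <<'E'
from h import *
z=load('top0')
for n,(u,v) in dict(hubbase1=(290+185/6,170+95/6),b2=(290+355/6,170+140/6),b3=(290+310/6,170+350/6),b4=(290+135/6,170+300/6)).items(): print(n,ray(z,u,v,0.01).round(3))
for n,(u,v) in dict(edge=(200,250),blue=(201,236),blub=(272,238),boltr=(264,155),white2=(203,135),glue=(152,147),bsmall=(226,221),).items(): print(n,ray(z,u,v,0.0).round(3), px(z,u,v).round(3))
# hub face plane
P=cloud(z); q=P[185:230,315:355].reshape(-1,3); col=z['p'][185:230,315:355].reshape(-1,3).astype(int)
m=(abs(col-np.array([75,75,78])).max(1)<22)&(q[:,2]>.06)&(q[:,2]<.13)
w=q[m]; 
for _ in range(5):
    c=w.mean(0); n=np.linalg.svd(w-c,full_matrices=False)[2][2]; r=(w-c)@n; w=w[abs(r)<.004]
n*=np.sign(n[2]); print(len(w),c,n,np.degrees(np.arccos(n[2])), np.degrees(np.arctan2(n[1],n[0])))
print(w.min(0),w.max(0))
z2=load('side0'); print('blue side', px(z2,317,250), px(z2,227,200),px(z2,228,213),px(z2,201,250),px(z2,210,300))
E
```

```text
hubbase1 [ 0.564 -0.284  0.01 ]
b2 [ 0.539 -0.375  0.01 ]
b3 [ 0.426 -0.349  0.01 ]
b4 [ 0.453 -0.255  0.01 ]
edge [0.356 0.109 0.   ] [0.356 0.109 0.001]
blue [0.401 0.107 0.   ] [0.404 0.094 0.072]
blub [ 0.394 -0.124  0.   ] [ 0.395 -0.124  0.003]
boltr [ 0.667 -0.099  0.   ] [ 0.653 -0.099  0.08 ]
white2 [0.734 0.104 0.   ] [0.72  0.093 0.061]
glue [0.694 0.273 0.   ] [0.68  0.25  0.072]
bsmall [0.45  0.026 0.   ] [0.45  0.025 0.008]
668 [ 0.49030697 -0.31263049  0.09634897] [-0.48032439  0.11950795  0.868911  ] 29.667663838138306 166.02812091620993
[ 0.44686083 -0.36095128  0.06912105] [ 0.5328423  -0.26480989  0.1207739 ]
blue side [0.40810026 0.11025269 0.06327058] [ 0.65747156 -0.0887299   0.07293333] [ 0.65777547 -0.08449363  0.02145513] [0.72193507 0.09651534 0.06041608] [0.68301774 0.26826056 0.08213251]
```

```bash
cat >> h.py <<'E'
def to(x,y,zz=None,yaw=None):
    "print tool increments from present pose to world target"
    o=get_obs();q=o['eef_rot'];M=att(q);d=np.array([x,y,o['eef_pos'][2] if zz is None else zz])-o['eef_pos']
    t=M.T@d; print('t',o['time_s'],'pos',o['eef_pos'].round(4),'toolx yaw',np.degrees(np.arctan2(M[1,0],M[0,0])).round(2),'tx ty tz',t.round(4),'dist',np.linalg.norm(d).round(3),'q',o['q'].round(2))
    return t
E
python3 - <<'E'
from h import *
to(.4806,.265,.23)
c=viewer.get_calibration('wrist');print(c['origin'],att(c['attitude']).round(3))
E
```

```text
t 0.1 pos [0.2043 0.5369 0.2305] toolx yaw 69.15 tx ty tz [-0.1558  0.355   0.0006] dist 0.388 q [ 1.    0.18  1.61 -0.    1.35 -0.21]
[0.14035435 0.56019411 0.37340007] [[ 0.355 -0.9   -0.252]
 [ 0.935  0.342  0.096]
 [-0.    -0.27   0.963]]
```

Emit:
move_arm(
  increments=[
    {"tx": -0.1558,"ty": 0.355,"tz": 0},
    {"tx": -0.1558,"ty": 0.355,"tz": 0},
    {"tx": -0.1558,"ty": 0.355,"tz": 0},
    {"tx": -0.1558,"ty": 0.355,"tz": 0},
    {"tx": -0.1558,"ty": 0.355,"tz": 0},
    {"tx": -0.1558,"ty": 0.355,"tz": 0},
    {"tx": -0.1558,"ty": 0.355,"tz": 0},
    {"tx": -0.1558,"ty": 0.355,"tz": 0},
    {"tx": -0.1558,"ty": 0.355,"tz": 0},
    {"tx": -0.1558,"ty": 0.355,"tz": 0},
    {"tx": -0.1558,"ty": 0.355,"tz": 0.04},
    {"tx": -0.1558,"ty": 0.355,"tz": 0.08},
    {"tx": -0.1558,"ty": 0.355,"tz": 0.11},
  ],
  gripper=1,
)

```text
validation failed for argument at $.in...
```

```bash
python3 - <<'E'
from h import *
to(.4806,.265,.067)
snap('wrist','w1')
E
```

```text
t 0.1 pos [0.2043 0.5369 0.2305] toolx yaw 69.15 tx ty tz [-0.1556  0.355   0.1636] dist 0.421 q [ 1.    0.18  1.61 -0.    1.35 -0.21]
```

View pics/w1.png

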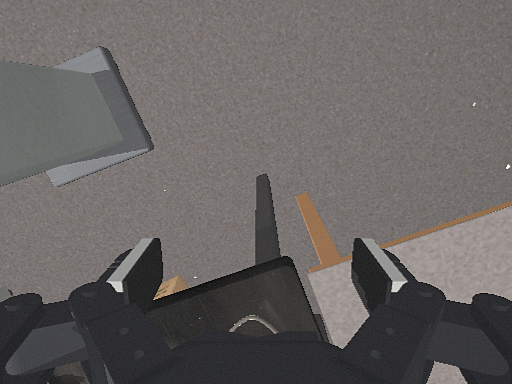

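The wrist picture only shows the floor: the move was refused as malformed. I'll retry it with every field given.

Emit:
move_arm(
  increments=[
    {"tx": -0.1558,"ty": 0.355,"tz": 0.0,"turn": 0.0},
    {"tx": -0.1558,"ty": 0.355,"tz": 0.0,"turn": 0.0},
    {"tx": -0.1558,"ty": 0.355,"tz": 0.0,"turn": 0.0},
    {"tx": -0.1558,"ty": 0.355,"tz": 0.0,"turn": 0.0},
    {"tx": -0.1558,"ty": 0.355,"tz": 0.0,"turn": 0.0},
    {"tx": -0.1558,"ty": 0.355,"tz": 0.0,"turn": 0.0},
    {"tx": -0.1558,"ty": 0.355,"tz": 0.0,"turn": 0.0},
    {"tx": -0.1558,"ty": 0.355,"tz": 0.0,"turn": 0.0},
    {"tx": -0.1558,"ty": 0.355,"tz": 0.0,"turn": 0.0},
    {"tx": -0.1558,"ty": 0.355,"tz": 0.0,"turn": 0.0},
    {"tx": -0.1558,"ty": 0.355,"tz": 0.04,"turn": 0.0},
    {"tx": -0.1558,"ty": 0.355,"tz": 0.08,"turn": 0.0},
    {"tx": -0.1558,"ty": 0.355,"tz": 0.11,"turn": 0.0},
  ],
  gripper=1,
)

```text
time_s: 1.23
eef_pos: [0.48, 0.2648, 0.1187]
eef_rot: [-0.0, 0.824, 0.567, -0.001]
wrist_force: [-0.3, 0.6, -0.8]
opening: 1.001
```

```bash
python3 - <<'E'
from h import *
to(.4806,.265,.067)
snap('wrist','w2')
E
```

```text
t 1.2333 pos [0.48   0.2648 0.1187] toolx yaw 69.08 tx ty tz [0.0004 0.0006 0.0517] dist 0.052 q [ 0.29  0.25  1.77  0.    1.12 -0.92]
```

View pics/w2.png

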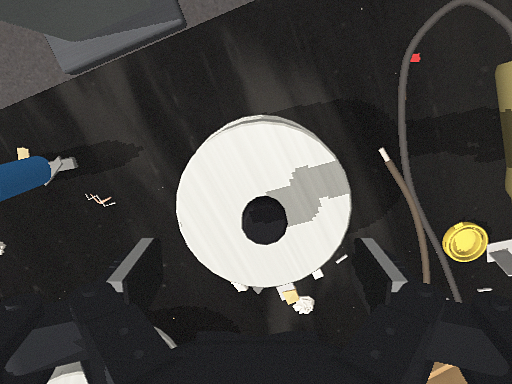

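```bash
python3 - <<'E'
from h import *
z=load('w2'); print(px(z,265,220),ray(z,265,220,.088)); 
t=ray(z,265,220,.088); to(t[0],t[1],.067)
E
```

```text
[0.48145867 0.2682702  0.08840602] [0.48161159 0.268224   0.088     ]
t 1.2833 pos [0.4759 0.2637 0.1126] toolx yaw 69.1 tx ty tz [0.0066 0.0042 0.0455] dist 0.046 q [ 0.29  0.26  1.77  0.    1.12 -0.92]
```

Emit:
move_arm(
  increments=[
    {"tx": 0.003,"ty": 0.002,"tz": 0.03,"turn": 0.0},
    {"tx": 0.003,"ty": 0.002,"tz": 0.052,"turn": 0.0},
    {"tx": 0.003,"ty": 0.002,"tz": 0.052,"turn": 0.0},
    {"tx": 0.003,"ty": 0.002,"tz": 0.052,"turn": 0.0},
  ],
  gripper=1,
)

```text
time_s: 1.62
eef_pos: [0.483, 0.2676, 0.0691]
eef_rot: [-0.0, 0.823, 0.568, -0.001]
wrist_force: [-0.7, 0.8, 0.0]
opening: 1.004
```

```bash
python3 - <<'E'
from h import *
to(.4816,.268,.067); print(get_obs()['wrist_force'])
E
```

```text
t 1.6167 pos [0.483  0.2676 0.0691] toolx yaw 69.18 tx ty tz [-0.0001 -0.0014  0.0021] dist 0.003 q [ 0.29  0.34  1.78  0.    1.03 -0.92]
[-0.65705361  0.78122727  0.03341724]
```

Emit:
move_arm(
  increments=[
    {"tx": 0.0,"ty": 0.0,"tz": 0.001,"turn": 0.0},
    {"tx": 0.0,"ty": 0.0,"tz": 0.001,"turn": 0.0},
    {"tx": 0.0,"ty": 0.0,"tz": 0.001,"turn": 0.0},
    {"tx": 0.0,"ty": 0.0,"tz": 0.001,"turn": 0.0},
    {"tx": 0.0,"ty": 0.0,"tz": 0.001,"turn": 0.0},
    {"tx": 0.0,"ty": 0.0,"tz": 0.001,"turn": 0.0},
  ],
  gripper=0,
)

```text
time_s: 2.12
eef_pos: [0.4845, 0.2678, 0.0696]
eef_rot: [0.0, 0.823, 0.568, 0.001]
wrist_force: [-3.1, -0.9, 6.5]
opening: 0.295
```

Emit:
move_arm(
  increments=[
    {"tx": 0.0,"ty": 0.0,"tz": -0.02,"turn": 0.0},
    {"tx": 0.0,"ty": 0.0,"tz": -0.05,"turn": 0.0},
    {"tx": 0.0,"ty": 0.0,"tz": -0.09,"turn": 0.0},
    {"tx": 0.0,"ty": 0.0,"tz": -0.1,"turn": 0.0},
    {"tx": -0.04,"ty": 0.015,"tz": -0.1,"turn": 0.0},
    {"tx": -0.08,"ty": 0.03,"tz": -0.1,"turn": 0.0},
    {"tx": -0.1195,"ty": 0.048,"tz": -0.1,"turn": 0.0},
    {"tx": -0.1195,"ty": 0.048,"tz": -0.1,"turn": 0.0},
  ],
  gripper=0,
)

```text
time_s: 2.78
eef_pos: [0.4864, 0.1335, 0.1683]
eef_rot: [0.001, 0.824, 0.566, -0.001]
wrist_force: [0.0, 0.0, -1.9]
opening: 0.294
```

```bash
python3 - <<'E'
from h import *
snap('side','s1')
to(.487,.138,.06); print(get_obs()['wrist_force'],get_obs()['opening'])
E
```

```text
t 2.8333 pos [0.4864 0.1353 0.1683] toolx yaw 68.88 tx ty tz [ 0.0029 -0.0005  0.1083] dist 0.108 q [ 0.04  0.09  1.84 -0.    1.21 -1.17]
[ 0.51849827  0.36076952 -1.26863524] 0.29335592130200855
```

View pics/s1.png

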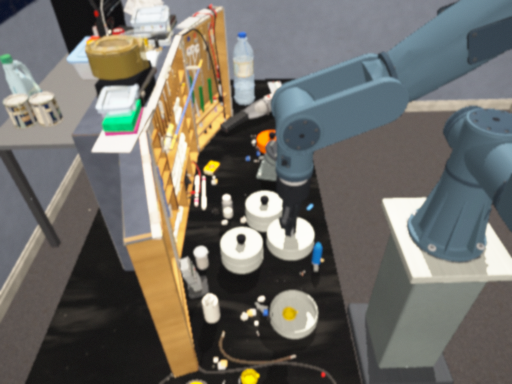

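Emit:
move_arm(
  increments=[
    {"tx": 0.002,"ty": 0.0,"tz": 0.035,"turn": 0.0},
    {"tx": 0.002,"ty": 0.0,"tz": 0.07,"turn": 0.0},
    {"tx": 0.002,"ty": 0.0,"tz": 0.1,"turn": 0.0},
    {"tx": 0.002,"ty": 0.0,"tz": 0.116,"turn": 0.0},
    {"tx": 0.002,"ty": 0.0,"tz": 0.123,"turn": 0.0},
    {"tx": 0.002,"ty": 0.0,"tz": 0.124,"turn": 0.0},
    {"tx": 0.002,"ty": 0.0,"tz": 0.124,"turn": 0.0},
  ],
  gripper=0,
)

```text
time_s: 3.42
eef_pos: [0.4869, 0.1415, 0.0445]
eef_rot: [-0.0, 0.823, 0.568, 0.0]
wrist_force: [0.5, 1.0, -1.0]
opening: 0.297
```

Emit:
move_arm(
  increments=[
    {"tx": 0.0,"ty": 0.0,"tz": 0.002,"turn": 0.0},
  ],
  gripper=0,
)

```text
time_s: 3.5
eef_pos: [0.4879, 0.1414, 0.0434]
eef_rot: [0.0, 0.823, 0.568, 0.001]
wrist_force: [-8.2, -0.2, 27.0]
opening: 0.297
```

Emit:
move_arm(
  increments=[
    {"tx": 0.0,"ty": 0.0,"tz": 0.0,"turn": 0.0},
    {"tx": 0.0,"ty": 0.0,"tz": 0.0,"turn": 0.0},
    {"tx": 0.0,"ty": 0.0,"tz": 0.0,"turn": 0.0},
    {"tx": 0.0,"ty": 0.0,"tz": 0.0,"turn": 0.0},
    {"tx": 0.0,"ty": 0.0,"tz": 0.0,"turn": 0.0},
    {"tx": 0.0,"ty": 0.0,"tz": -0.03,"turn": 0.0},
    {"tx": 0.0,"ty": 0.0,"tz": -0.07,"turn": 0.0},
    {"tx": 0.0,"ty": 0.0,"tz": -0.11,"turn": 0.0},
  ],
  gripper=1,
)

```text
time_s: 4.17
eef_pos: [0.4856, 0.1405, 0.1524]
eef_rot: [-0.001, 0.823, 0.567, -0.001]
wrist_force: [0.8, 1.1, 0.1]
opening: 0.999
```

```bash
python3 - <<'E'
from h import *
snap('side','s2')
to(.6095,.0735,.068); o=get_obs();print(o['wrist_force'],o['opening'])
s=cv2.imread('pics/s2.png'); cv2.imwrite('pics/s2c.png',cv2.resize(s[150:350,170:370],None,fx=2.8,fy=2.8))
E
```

```text
t 4.2167 pos [0.4912 0.1411 0.1617] toolx yaw 69.17 tx ty tz [-0.0215  0.1336  0.095 ] dist 0.165 q [ 0.05  0.11  1.84  0.    1.18 -1.16]
[5.51378318 2.17321527 5.49488456] 1.002708170192645
```

View pics/s2c.png

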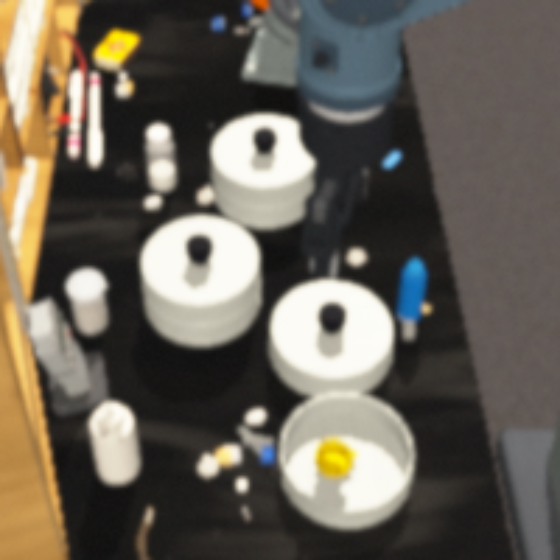

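Emit:
move_arm(
  increments=[
    {"tx": -0.007,"ty": 0.042,"tz": 0.0,"turn": 0.0},
    {"tx": -0.014,"ty": 0.084,"tz": 0.0,"turn": 0.0},
    {"tx": -0.0215,"ty": 0.1345,"tz": 0.0,"turn": 0.0},
    {"tx": -0.0215,"ty": 0.1345,"tz": 0.02,"turn": 0.0},
    {"tx": -0.0215,"ty": 0.1345,"tz": 0.045,"turn": 0.0},
    {"tx": -0.0215,"ty": 0.1345,"tz": 0.05,"turn": 0.0},
    {"tx": -0.0215,"ty": 0.1345,"tz": 0.05,"turn": 0.0},
    {"tx": -0.0215,"ty": 0.1345,"tz": 0.05,"turn": 0.0},
  ],
  gripper=1,
)

```text
time_s: 4.88
eef_pos: [0.6044, 0.073, 0.1023]
eef_rot: [-0.0, 0.823, 0.568, -0.0]
wrist_force: [0.5, 0.5, 0.5]
opening: 0.996
```

```bash
python3 - <<'E'
from h import *
to(.6095,.0735,.068);p,d,c=snap('wrist','w3'); to(.6095,.0735,.068)
z=load('w3');P=cloud(z);m=(p.max(2)<70)&(P[...,2]>.084)&(P[...,2]<.093)&(np.hypot(P[...,0]-.609,P[...,1]-.073)<.03)
w=P[m];print(m.sum(),(w.min(0)+w.max(0))/2,np.ptp(w,axis=0))
E
```

```text
t 4.8833 pos [0.6044 0.073  0.1023] toolx yaw 69.18 tx ty tz [0.0022 0.0046 0.0343] dist 0.035 q [-0.07  0.4   1.62  0.    1.13 -1.28]
t 4.9333 pos [0.6052 0.0731 0.1033] toolx yaw 69.19 tx ty tz [0.0019 0.0039 0.0353] dist 0.036 q [-0.07  0.39  1.62  0.    1.13 -1.28]
1811 [0.61213168 0.07248204 0.08718721] [0.02680424 0.02690247 0.00636192]
```

View pics/w3.png

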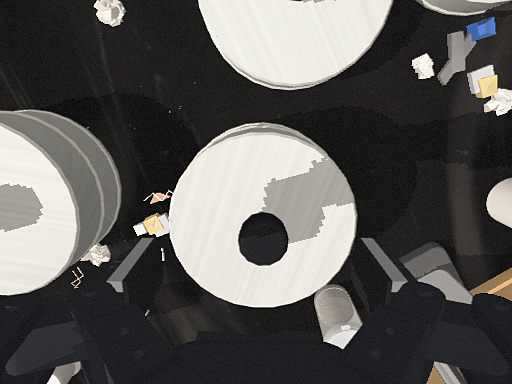

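Emit:
move_arm(
  increments=[
    {"tx": 0.002,"ty": 0.0065,"tz": 0.02,"turn": 0.0},
    {"tx": 0.002,"ty": 0.0065,"tz": 0.034,"turn": 0.0},
    {"tx": 0.002,"ty": 0.0065,"tz": 0.034,"turn": 0.0},
    {"tx": 0.002,"ty": 0.0065,"tz": 0.034,"turn": 0.0},
  ],
  gripper=1,
)

```text
time_s: 5.27
eef_pos: [0.6107, 0.0727, 0.0679]
eef_rot: [-0.001, 0.823, 0.568, -0.001]
wrist_force: [-0.0, 0.2, -0.1]
opening: 1.001
```

Emit:
move_arm(
  increments=[
    {"tx": 0.0,"ty": 0.0,"tz": 0.0,"turn": 0.0},
    {"tx": 0.0,"ty": 0.0,"tz": 0.0,"turn": 0.0},
    {"tx": 0.0,"ty": 0.0,"tz": 0.0,"turn": 0.0},
    {"tx": 0.0,"ty": 0.0,"tz": 0.0,"turn": 0.0},
    {"tx": 0.0,"ty": 0.0,"tz": 0.0,"turn": 0.0},
  ],
  gripper=0,
)

```text
time_s: 5.68
eef_pos: [0.6121, 0.0723, 0.0689]
eef_rot: [0.0, 0.823, 0.568, 0.0]
wrist_force: [-4.8, 0.5, 23.8]
opening: 0.302
```

Emit:
move_arm(
  increments=[
    {"tx": 0.0,"ty": 0.0,"tz": -0.02,"turn": 0.0},
    {"tx": 0.0,"ty": 0.0,"tz": -0.05,"turn": 0.0},
    {"tx": 0.0,"ty": 0.0,"tz": -0.09,"turn": 0.0},
    {"tx": 0.0,"ty": 0.0,"tz": -0.1,"turn": 0.0},
    {"tx": -0.03,"ty": -0.023,"tz": -0.1,"turn": 0.0},
    {"tx": -0.06,"ty": -0.046,"tz": -0.1,"turn": 0.0},
    {"tx": -0.09,"ty": -0.07,"tz": -0.1,"turn": 0.0},
    {"tx": -0.12,"ty": -0.095,"tz": -0.1,"turn": 0.0},
    {"tx": -0.15,"ty": -0.118,"tz": -0.1,"turn": 0.0},
    {"tx": -0.172,"ty": -0.137,"tz": -0.1,"turn": 0.0},
    {"tx": -0.172,"ty": -0.137,"tz": -0.1,"turn": 0.0},
    {"tx": -0.172,"ty": -0.137,"tz": -0.1,"turn": 0.0},
  ],
  gripper=0,
)

```text
time_s: 6.68
eef_pos: [0.4218, -0.0403, 0.1685]
eef_rot: [0.0, 0.824, 0.567, 0.0]
wrist_force: [0.9, -1.1, -1.0]
opening: 0.298
```

```bash
python3 - <<'E'
from h import *
snap('side','s3')
to(.423,-.04,.046); o=get_obs();print(o['wrist_force'],o['opening'])
s=cv2.imread('pics/s3.png'); cv2.imwrite('pics/s3c.png',cv2.resize(s[150:350,170:370],None,fx=2.8,fy=2.8))
E
```

```text
t 6.7333 pos [ 0.4228 -0.0401  0.1687] toolx yaw 69.08 tx ty tz [ 1.000e-04 -1.000e-04  1.227e-01] dist 0.123 q [-0.38 -0.1   2.03  0.    1.21 -1.58]
[-0.2676216   0.68577022 -0.28155885] 0.2922618674114929
```

View pics/s3c.png

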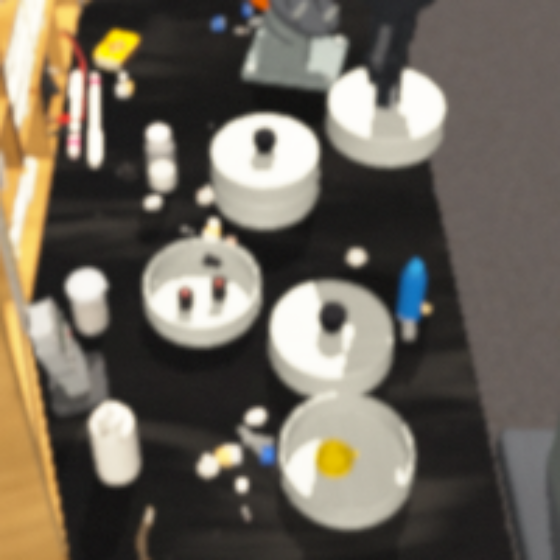

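Emit:
move_arm(
  increments=[
    {"tx": 0.0,"ty": 0.0,"tz": 0.035,"turn": 0.0},
    {"tx": 0.0,"ty": 0.0,"tz": 0.07,"turn": 0.0},
    {"tx": 0.0,"ty": 0.0,"tz": 0.1,"turn": 0.0},
    {"tx": 0.0,"ty": 0.0,"tz": 0.117,"turn": 0.0},
    {"tx": 0.0,"ty": 0.0,"tz": 0.125,"turn": 0.0},
    {"tx": 0.0,"ty": 0.0,"tz": 0.125,"turn": 0.0},
    {"tx": 0.0,"ty": 0.0,"tz": 0.125,"turn": 0.0},
  ],
  gripper=0,
)

```text
time_s: 7.32
eef_pos: [0.4238, -0.0395, 0.0435]
eef_rot: [0.0, 0.823, 0.568, 0.0]
wrist_force: [-0.5, 0.6, -0.6]
opening: 0.299
```

Emit:
move_arm(
  increments=[
    {"tx": 0.0,"ty": 0.0,"tz": 0.0,"turn": 0.0},
    {"tx": 0.0,"ty": 0.0,"tz": 0.0,"turn": 0.0},
    {"tx": 0.0,"ty": 0.0,"tz": 0.0,"turn": 0.0},
    {"tx": 0.0,"ty": 0.0,"tz": 0.0,"turn": 0.0},
    {"tx": 0.0,"ty": 0.0,"tz": -0.03,"turn": 0.0},
    {"tx": 0.0,"ty": 0.0,"tz": -0.06,"turn": 0.0},
    {"tx": 0.0,"ty": 0.0,"tz": -0.06,"turn": 0.0},
    {"tx": 0.0,"ty": 0.0,"tz": -0.06,"turn": 0.0},
  ],
  gripper=1,
)

```text
time_s: 7.98
eef_pos: [0.4242, -0.0404, 0.1051]
eef_rot: [0.002, 0.823, 0.568, 0.001]
wrist_force: [-1.1, -0.5, -0.3]
opening: 0.996
```

```bash
python3 - <<'E'
from h import *
to(.5425,-.082,.068)
p,d,c=snap('wrist','w4')
z=load('w4');P=cloud(z);m=(p.max(2)<70)&(P[...,2]>.084)&(P[...,2]<.093)&(np.hypot(P[...,0]-.5425,P[...,1]+.082)<.03)
w=P[m];print(m.sum(),(w.min(0)+w.max(0))/2,np.ptp(w,axis=0))
E
```

```text
t 7.9833 pos [ 0.4242 -0.0404  0.1051] toolx yaw 69.16 tx ty tz [0.0032 0.1252 0.0378] dist 0.131 q [-0.37  0.    2.08 -0.    1.05 -1.58]Traceback (most recent call last):
  File "<stdin>", line 5, in <module>
    return umr_minimum(a, axis, None, out, keepdims, initial, where)
ValueError: zero-size array to reduction operation minimum which has no identity
```

View pics/w4.png

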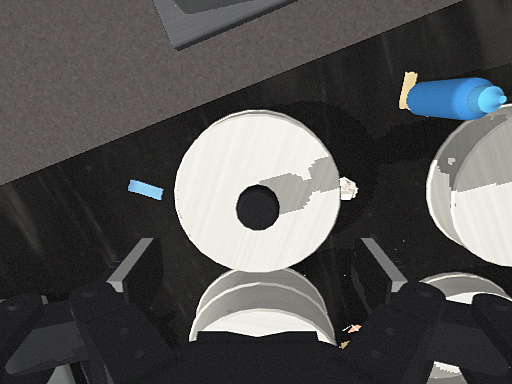

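Emit:
move_arm(
  increments=[
    {"tx": 0.002,"ty": 0.04,"tz": -0.005,"turn": 0.0},
    {"tx": 0.003,"ty": 0.08,"tz": -0.005,"turn": 0.0},
    {"tx": 0.0045,"ty": 0.1265,"tz": -0.005,"turn": 0.0},
    {"tx": 0.0045,"ty": 0.1265,"tz": -0.005,"turn": 0.0},
    {"tx": 0.0045,"ty": 0.1265,"tz": 0.02,"turn": 0.0},
    {"tx": 0.0045,"ty": 0.1265,"tz": 0.036,"turn": 0.0},
    {"tx": 0.0045,"ty": 0.1265,"tz": 0.036,"turn": 0.0},
    {"tx": 0.0045,"ty": 0.1265,"tz": 0.036,"turn": 0.0},
  ],
  gripper=1,
)

```text
time_s: 8.7
eef_pos: [0.5405, -0.0799, 0.0652]
eef_rot: [-0.002, 0.823, 0.567, -0.001]
wrist_force: [0.1, -1.2, -0.4]
opening: 0.999
```

Emit:
move_arm(
  increments=[
    {"tx": 0.0,"ty": 0.0,"tz": 0.0,"turn": 0.0},
    {"tx": 0.0,"ty": 0.0,"tz": 0.0,"turn": 0.0},
    {"tx": 0.0,"ty": 0.0,"tz": 0.0,"turn": 0.0},
    {"tx": 0.0,"ty": 0.0,"tz": 0.0,"turn": 0.0},
    {"tx": 0.0,"ty": 0.0,"tz": 0.0,"turn": 0.0},
  ],
  gripper=0,
)

```text
time_s: 9.12
eef_pos: [0.5428, -0.0807, 0.0682]
eef_rot: [0.001, 0.823, 0.568, 0.0]
wrist_force: [-4.4, 1.5, 25.2]
opening: 0.3
```

```bash
python3 - <<'E'
from h import *
to(.612,.0725,.17)
to(.452,-.175,.17)
E
```

```text
t 9.1167 pos [ 0.5428 -0.0807  0.0682] toolx yaw 69.16 tx ty tz [ 0.1678  0.0103 -0.1018] dist 0.197 q [-0.36  0.33  1.79 -0.    1.02 -1.57]
t 9.1167 pos [ 0.5428 -0.0807  0.0682] toolx yaw 69.16 tx ty tz [-0.1204 -0.0512 -0.1019] dist 0.166 q [-0.36  0.33  1.79 -0.    1.02 -1.57]
```

Emit:
move_arm(
  increments=[
    {"tx": 0.0,"ty": 0.0,"tz": -0.02,"turn": 0.0},
    {"tx": 0.0,"ty": 0.0,"tz": -0.05,"turn": 0.0},
    {"tx": 0.0,"ty": 0.0,"tz": -0.09,"turn": 0.0},
    {"tx": 0.0,"ty": 0.0,"tz": -0.1,"turn": 0.0},
    {"tx": -0.035,"ty": -0.015,"tz": -0.1,"turn": 0.0},
    {"tx": -0.07,"ty": -0.03,"tz": -0.1,"turn": 0.0},
    {"tx": -0.1,"ty": -0.043,"tz": -0.1,"turn": 0.0},
    {"tx": -0.12,"ty": -0.051,"tz": -0.1,"turn": 0.0},
    {"tx": -0.12,"ty": -0.051,"tz": -0.07,"turn": 0.0},
    {"tx": -0.12,"ty": -0.051,"tz": -0.035,"turn": 0.0},
    {"tx": -0.12,"ty": -0.051,"tz": -0.0,"turn": 0.0},
    {"tx": -0.12,"ty": -0.051,"tz": 0.015,"turn": 0.0},
    {"tx": -0.12,"ty": -0.051,"tz": 0.0235,"turn": 0.0},
    {"tx": -0.12,"ty": -0.051,"tz": 0.0235,"turn": 0.0},
    {"tx": -0.12,"ty": -0.051,"tz": 0.0235,"turn": 0.0},
  ],
  gripper=0,
)

```text
time_s: 10.37
eef_pos: [0.4523, -0.1747, 0.0441]
eef_rot: [0.0, 0.823, 0.568, 0.0]
wrist_force: [-0.8, -0.1, -2.5]
opening: 0.291
```

```bash
python3 - <<'E'
from h import *
to(.452,-.175,.043)
snap('side','s4');snap('top','t4')
a=cv2.imread('pics/s4.png')[150:350,170:370];b=cv2.imread('pics/t4.png')[130:260,180:380]
cv2.imwrite('pics/s4c.png',cv2.resize(a,None,fx=2.8,fy=2.8));cv2.imwrite('pics/t4c.png',cv2.resize(b,None,fx=4,fy=4,interpolation=cv2.INTER_CUBIC))
E
```

```text
t 10.3667 pos [ 0.4523 -0.1747  0.0441] toolx yaw 69.16 tx ty tz [-0.0004 -0.0002  0.0011] dist 0.001 q [-0.61  0.25  1.96 -0.    0.93 -1.82]
```

View pics/t4c.png

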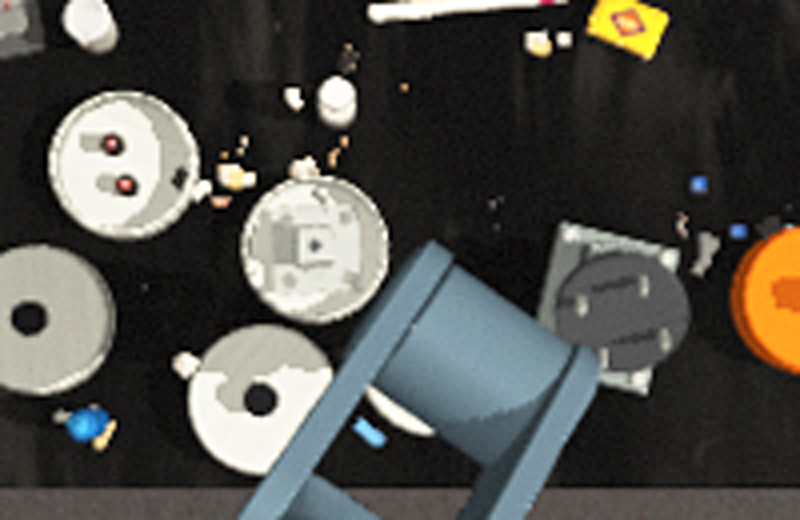

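View pics/s4c.png

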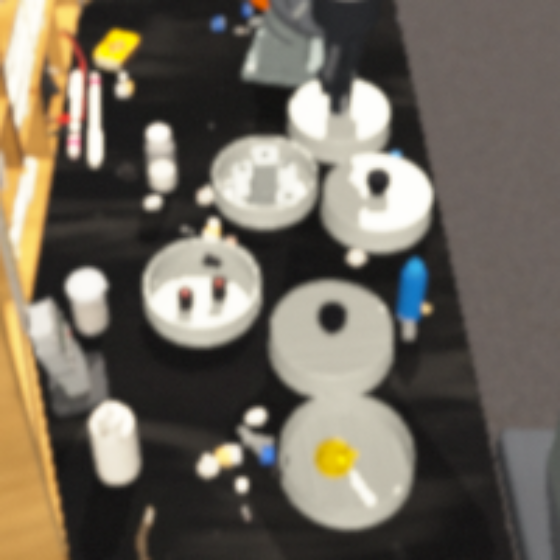

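Emit:
move_arm(
  increments=[
    {"tx": 0.0,"ty": 0.0,"tz": 0.0,"turn": 0.0},
    {"tx": 0.0,"ty": 0.0,"tz": 0.0,"turn": 0.0},
    {"tx": 0.0,"ty": 0.0,"tz": 0.0,"turn": 0.0},
    {"tx": 0.0,"ty": 0.0,"tz": 0.0,"turn": 0.0},
    {"tx": 0.0,"ty": 0.0,"tz": -0.03,"turn": 0.0},
    {"tx": 0.0,"ty": 0.0,"tz": -0.07,"turn": 0.0},
    {"tx": 0.0,"ty": 0.0,"tz": -0.11,"turn": 0.0},
    {"tx": -0.03,"ty": 0.018,"tz": -0.15,"turn": 0.0},
    {"tx": -0.06,"ty": 0.036,"tz": -0.17,"turn": 0.0},
    {"tx": -0.092,"ty": 0.054,"tz": -0.18,"turn": 0.0},
    {"tx": -0.092,"ty": 0.054,"tz": -0.18,"turn": 0.0},
    {"tx": -0.092,"ty": 0.054,"tz": -0.18,"turn": 0.0},
    {"tx": -0.092,"ty": 0.054,"tz": -0.18,"turn": 0.0},
  ],
  gripper=1,
)

```text
time_s: 11.55
eef_pos: [0.4691, -0.2792, 0.2229]
eef_rot: [-0.001, 0.824, 0.567, -0.0]
wrist_force: [0.7, -0.2, -0.7]
opening: 0.999
```

```bash
python3 - <<'E'
from h import *
to(.49,-.313,.25)
snap('wrist','w5'); snap('top','t5')
a=cv2.imread('pics/w5.png');print(viewer.get_calibration('wrist'))
E
```

```text
t 11.55 pos [ 0.4691 -0.2792  0.2229] toolx yaw 69.1 tx ty tz [-0.0241  0.0315 -0.0271] dist 0.048 q [-0.75  0.12  1.69  0.    1.33 -1.96]
{'intrinsics': array([[318.39420202,   0.        , 256.73416235],
       [  0.        , 318.39420202, 187.41585554],
       [  0.        ,   0.        ,   1.        ]]), 'origin': array([ 0.40513588, -0.25529292,  0.365434  ]), 'attitude': array([ 0.81550008, -0.11040098, -0.07773795,  0.56278597])}
```

View pics/w5.png

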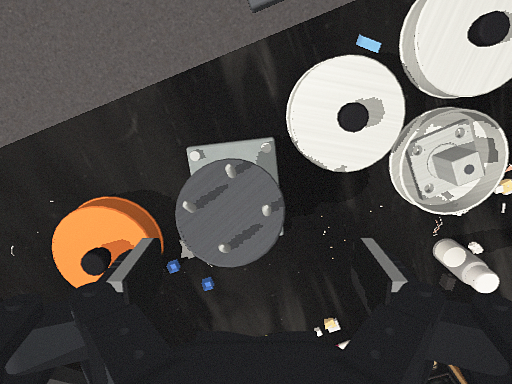

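```bash
python3 - <<'E'
from h import *
a=cv2.imread('pics/w5.png')
cv2.imwrite('pics/w5h.png',cv2.resize(a[150:275,165:300],None,fx=4.5,fy=4.5,interpolation=cv2.INTER_CUBIC))
cv2.imwrite('pics/w5f.png',cv2.resize(a[100:220,385:512],None,fx=4.5,fy=4.5,interpolation=cv2.INTER_CUBIC))
z=load('w5');P=cloud(z)
q=P[155:270,172:290].reshape(-1,3)
n=np.array([-.48,.12,.868]);c=np.array([.49,-.313,.096])
w=q
for tol in (.012,.006,.003,.003):
    m=abs((w-c)@n)<tol; m&=np.linalg.norm(w-c,axis=1)<.05; ww=w[m]; c2=ww.mean(0); n=np.linalg.svd(ww-c2,full_matrices=False)[2][2]; n*=np.sign(n[2]); c=c2
print(len(ww),c,n,np.degrees(np.arccos(n[2])),np.degrees(np.arctan2(n[1],n[0])))
# circle bounds on plane incl. rim: 
e1=np.cross([0,0,1],n);e1/=np.linalg.norm(e1);e2=np.cross(n,e1)
m=abs((q-c)@n)<.003; s=q[m]-c; s=s[np.linalg.norm(s,axis=1)<.06]
u=s@e1;v=s@e2
hull=cv2.convexHull(np.stack([u,v],1).astype(np.float32)); (cc,r)=cv2.minEnclosingCircle(hull); print(cc,r, (u.min()+u.max())/2,(v.min()+v.max())/2)
C=c+cc[0]*e1+cc[1]*e2; print('centre',C,'e1',e1,'e2',e2)
h=(q-C)@n; uu=(q-C)@e1;vv=(q-C)@e2
for lo in (.008,.016):
  mm=(h>lo)&(h<.028)&(np.hypot(uu,vv)<.05)
  pts=np.stack([uu,vv],1)[mm]; print(mm.sum())
  _,lab,cen=cv2.kmeans(pts.astype(np.float32),4,None,(3,50,1e-6),5,cv2.KMEANS_PP_CENTERS)
  for k in range(4): print(cen[k].round(4),(lab==k).sum(),np.degrees(np.arctan2(cen[k][1],cen[k][0])).round(1), np.hypot(*cen[k]).round(4), h[mm][lab.ravel()==k].max().round(4))
E
```

```text
8634 [ 0.48959015 -0.31340834  0.09690402] [-0.48309698  0.12257867  0.86694393] 29.89457678709966 165.76251600360666
(0.0009674548637121916, -0.003439013846218586) 0.05015066638588905 0.0008761794797716126 -0.0035125684019682232
centre [ 0.48646236 -0.31361282  0.09519   ] e1 [-0.24594156 -0.96928466  0.        ] e2 [ 0.84031545 -0.21321754  0.49840568]
364
[ 0.0321 -0.0041] 98 -7.3 0.0324 0.0251
[-0.0336  0.0066] 85 168.8 0.0343 0.0252
[-0.0061 -0.0318] 90 -100.8 0.0324 0.0249
[0.0045 0.034 ] 91 82.5 0.0343 0.0261
285
[-0.0059 -0.0322] 66 -100.3 0.0328 0.0249
[-0.0336  0.0062] 69 169.6 0.0342 0.0252
[ 0.0325 -0.0044] 72 -7.7 0.0328 0.0251
[0.0047 0.0339] 78 82.1 0.0342 0.0261
```

View pics/w5h.png

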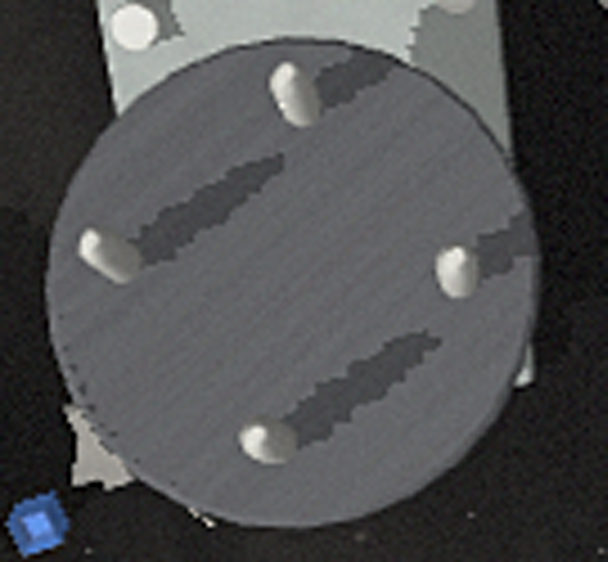

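View pics/w5f.png

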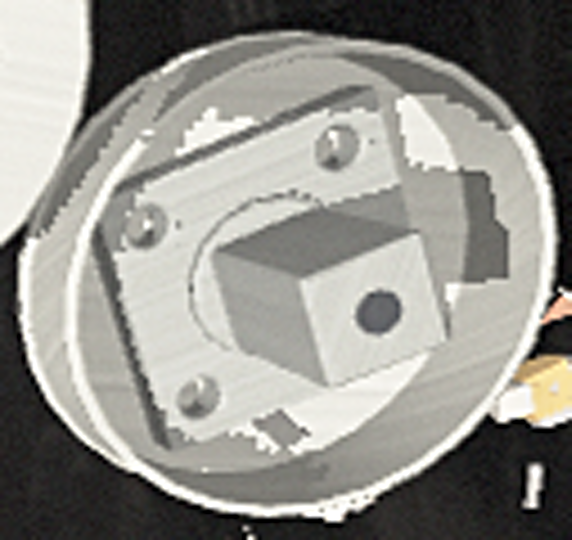

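```bash
cat >> h.py <<'E'
HC=np.array([.48646,-.31361,.09519]);HN=np.array([-.4831,.12258,.86694]);HN/=np.linalg.norm(HN)
E1=np.cross([0,0,1],HN);E1/=np.linalg.norm(E1);E2=np.cross(HN,E1);E2h=np.array([E2[0],E2[1],0]);E2h/=np.linalg.norm(E2h)
E
python3 - <<'E'
from h import *
for u in (-20,-6,4):
    t=HC+u/1e3*E1+.016*E2h; to(t[0],t[1],.115)
print(E1,E2h)
E
```

```text
t 11.65 pos [ 0.4689 -0.278   0.2223] toolx yaw 69.19 tx ty tz [-0.0056  0.0429  0.1072] dist 0.116 q [-0.75  0.12  1.69  0.    1.33 -1.96]
t 11.65 pos [ 0.4689 -0.278   0.2223] toolx yaw 69.19 tx ty tz [-0.0195  0.0445  0.1072] dist 0.118 q [-0.75  0.12  1.69  0.    1.33 -1.96]
t 11.65 pos [ 0.4689 -0.278   0.2223] toolx yaw 69.19 tx ty tz [-0.0294  0.0457  0.1072] dist 0.12 q [-0.75  0.12  1.69  0.    1.33 -1.96]
[-0.24594262 -0.96928439  0.        ] [ 0.96928439 -0.24594262  0.        ]
```

Emit:
move_arm(
  increments=[
    {"tx": -0.0056,"ty": 0.0429,"tz": 0.02,"turn": -3.0},
    {"tx": -0.0056,"ty": 0.0429,"tz": 0.04,"turn": -6.6},
    {"tx": -0.0056,"ty": 0.0429,"tz": 0.05,"turn": -6.6},
    {"tx": -0.0056,"ty": 0.0429,"tz": 0.05,"turn": -6.6},
    {"tx": -0.0056,"ty": 0.0429,"tz": 0.05,"turn": -6.6},
    {"tx": -0.0056,"ty": 0.0429,"tz": 0.08,"turn": -6.6},
    {"tx": -0.0056,"ty": 0.0429,"tz": 0.098,"turn": -6.6},
    {"tx": -0.0056,"ty": 0.0429,"tz": 0.1065,"turn": -6.6},
    {"tx": -0.0056,"ty": 0.0429,"tz": 0.1065,"turn": -6.6},
    {"tx": -0.0056,"ty": 0.0429,"tz": 0.1065,"turn": -6.6},
  ],
  gripper=0,
)

```text
time_s: 12.48
eef_pos: [0.508, -0.3003, 0.1184]
eef_rot: [0.0, 0.789, 0.614, 0.0]
wrist_force: [-0.2, 0.7, 0.8]
opening: -0.001
```

```bash
python3 - <<'E'
from h import *
snap('wrist','w6');snap('side','s6');snap('top','t6')
to(HC[0],HC[1],.115);
a=cv2.imread('pics/s6.png')[90:210,220:340];cv2.imwrite('pics/s6c.png',cv2.resize(a,None,fx=4.5,fy=4.5,interpolation=cv2.INTER_CUBIC))
E
```

```text
t 12.6333 pos [ 0.5087 -0.301   0.1193] toolx yaw 75.74 tx ty tz [-0.0177 -0.0184  0.0042] dist 0.026 q [-0.73  0.34  1.66  0.    1.14 -2.06]
```

View pics/w6.png

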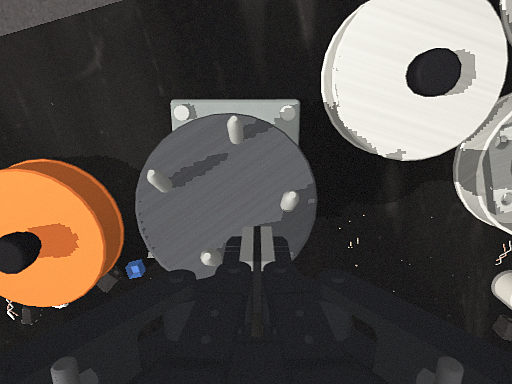

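View pics/s6c.png

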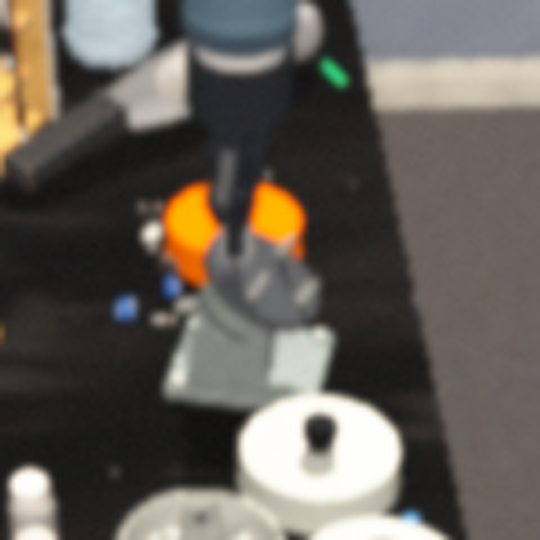

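Emit:
move_arm(
  increments=[
    {"tx": 0.0,"ty": 0.0,"tz": 0.003,"turn": 0.0},
    {"tx": -0.004,"ty": 0.0,"tz": 0.003,"turn": 0.0},
    {"tx": -0.008,"ty": 0.0,"tz": 0.003,"turn": 0.0},
    {"tx": -0.011,"ty": 0.0,"tz": 0.003,"turn": 0.0},
    {"tx": -0.014,"ty": 0.0,"tz": 0.003,"turn": 0.0},
  ],
  gripper=0,
)

```text
time_s: 13.05
eef_pos: [0.5047, -0.3108, 0.1142]
eef_rot: [-0.002, 0.789, 0.614, 0.002]
wrist_force: [1.1, 14.3, 4.3]
opening: 0.002
```

```bash
python3 - <<'E'
from h import *
snap('wrist','w7');
to(HC[0],HC[1],.115);print(get_obs()['wrist_force'])
E
```

```text
t 13.1 pos [ 0.5044 -0.3112  0.1141] toolx yaw 75.76 tx ty tz [-0.0067 -0.0168 -0.0009] dist 0.018 q [-0.76  0.35  1.65  0.    1.15 -2.08]
[ 2.09291485 11.75434152  3.96251462]
```

View pics/w7.png

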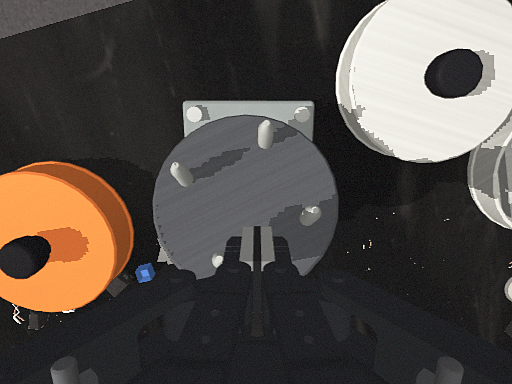

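Emit:
move_arm(
  increments=[
    {"tx": -0.003,"ty": 0.0,"tz": 0.0,"turn": 0.0},
    {"tx": -0.006,"ty": 0.0,"tz": 0.0,"turn": 0.0},
    {"tx": -0.009,"ty": -0.001,"tz": 0.0,"turn": 0.0},
    {"tx": -0.011,"ty": -0.002,"tz": 0.0,"turn": 0.0},
    {"tx": -0.011,"ty": -0.002,"tz": 0.0,"turn": 0.0},
  ],
  gripper=0,
)

```text
time_s: 13.52
eef_pos: [0.499, -0.3193, 0.1125]
eef_rot: [-0.004, 0.789, 0.614, 0.002]
wrist_force: [1.3, 14.2, -1.6]
opening: 0.0
```

```bash
cat >> h.py <<'E'
def studs(f,lo=.012):
    z=load(f);P=cloud(z).reshape(-1,3);r=P-HC;h=r@HN;u=r@E1;v=r@E2
    K=(h>lo)&(h<.0265)&(np.hypot(u,v)<.045)&(np.hypot(u,v)>.022)
    c=z['p'].reshape(-1,3).astype(int); K&=c.min(1)>85
    a=np.degrees(np.arctan2(v[K],u[K]));
    im=np.zeros(z['d'].size,np.uint8);im[K]=1
    n,l,s,cc=cv2.connectedComponentsWithStats(im.reshape(z['d'].shape))
    for i in range(1,n):
        if s[i,4]>15:
            m=(l.ravel()==i); print(f,'stud',u[m].mean().round(4),v[m].mean().round(4),'ang',np.degrees(np.arctan2(v[m].mean(),u[m].mean())).round(1),s[i,4],cc[i].round(0))
E
python3 - <<'E'
from h import *
snap('wrist','w8');
to(HC[0],HC[1],.115);print(get_obs()['wrist_force'])
studs('w5');studs('w7');studs('w8')
E
```

```text
t 13.5667 pos [ 0.499  -0.3194  0.1125] toolx yaw 75.78 tx ty tz [ 0.0025 -0.0136 -0.0024] dist 0.014 q [-0.77  0.35  1.65  0.01  1.15 -2.1 ]
[ 1.3563937  14.05317367 -0.25932238]
w5 stud -0.0061 -0.032 ang -100.7 78 [230. 168.]
w5 stud 0.0323 -0.0042 ang -7.5 85 [187. 205.]
w5 stud -0.0336 0.0064 ang 169.2 77 [266. 208.]
w5 stud 0.0045 0.0339 ang 82.5 86 [223. 247.]
w7 stud -0.0105 -0.0303 ang -109.1 255 [265. 130.]
w7 stud 0.0311 -0.0091 ang -16.4 264 [179. 171.]
w7 stud -0.0313 0.0116 ang 159.7 259 [311. 213.]
w7 stud -0.0104 0.0209 ang 116.5 59 [267. 233.]
w7 stud 0.0114 0.032 ang 70.4 146 [217. 258.]
w8 stud -0.0194 -0.0255 ang -127.3 253 [303. 146.]
w8 stud 0.0266 -0.0184 ang -34.7 255 [209. 160.]
w8 stud -0.0263 0.0207 ang 141.7 267 [323. 241.]
w8 stud 0.0208 0.0273 ang 52.6 157 [218. 256.]
```

View pics/w8.png

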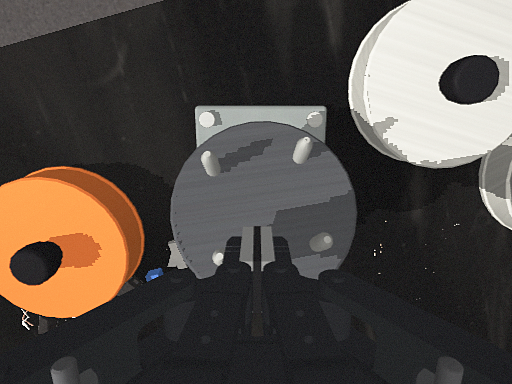

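Emit:
move_arm(
  increments=[
    {"tx": -0.002,"ty": -0.001,"tz": 0.0,"turn": 0.0},
    {"tx": -0.0038,"ty": -0.001,"tz": 0.0,"turn": 0.0},
    {"tx": -0.0038,"ty": -0.001,"tz": 0.0,"turn": 0.0},
  ],
  gripper=0,
)

```text
time_s: 13.82
eef_pos: [0.4969, -0.3216, 0.1117]
eef_rot: [-0.006, 0.789, 0.614, 0.002]
wrist_force: [2.1, 16.7, -3.2]
opening: -0.001
```

```bash
python3 - <<'E'
from h import *
snap('wrist','w9');
to(HC[0],HC[1],.115);print(get_obs()['wrist_force'])
studs('w9')
E
```

```text
t 13.8667 pos [ 0.4968 -0.3216  0.1117] toolx yaw 75.79 tx ty tz [ 0.0052 -0.012  -0.0032] dist 0.013 q [-0.78  0.35  1.65  0.01  1.15 -2.1 ]
[ 2.55731902 17.52479756 -1.63877177]
w9 stud -0.0219 -0.0235 ang -132.9 259 [314. 153.]
w9 stud 0.0247 -0.021 ang -40.4 250 [219. 158.]
w9 stud -0.0241 0.0232 ang 136.2 275 [325. 250.]
w9 stud 0.0235 0.0253 ang 47.1 158 [218. 255.]
```

Emit:
move_arm(
  increments=[
    {"tx": -0.0014,"ty": 0.0,"tz": 0.0,"turn": 0.0},
    {"tx": -0.0014,"ty": 0.0,"tz": 0.0,"turn": 0.0},
  ],
  gripper=0,
)

```text
time_s: 14.03
eef_pos: [0.4962, -0.3222, 0.1114]
eef_rot: [-0.007, 0.789, 0.614, 0.002]
wrist_force: [2.1, 19.0, -1.4]
opening: -0.002
```

Emit:
move_arm(
  increments=[
    {"tx": 0.006,"ty": 0.0,"tz": -0.001,"turn": 0.0},
    {"tx": 0.008,"ty": 0.0,"tz": -0.03,"turn": 0.0},
    {"tx": 0.04,"ty": 0.0,"tz": -0.07,"turn": 0.0},
    {"tx": 0.075,"ty": 0.0,"tz": -0.1,"turn": 0.0},
    {"tx": 0.1,"ty": 0.0,"tz": -0.1,"turn": 0.0},
    {"tx": 0.1,"ty": 0.0,"tz": -0.1,"turn": 0.0},
    {"tx": 0.1,"ty": 0.0,"tz": -0.1,"turn": 0.0},
  ],
  gripper=1,
)

```text
time_s: 14.62
eef_pos: [0.5229, -0.2309, 0.2156]
eef_rot: [0.001, 0.788, 0.615, 0.0]
wrist_force: [-1.0, -0.3, -0.7]
opening: 0.975
```

```bash
python3 - <<'E'
from h import *
snap('wrist','w10');
to(.543,-.081,.2);print(get_obs()['wrist_force'])
studs('w10')
E
```

```text
t 14.6667 pos [ 0.5222 -0.2317  0.2145] toolx yaw 75.84 tx ty tz [ 0.1513 -0.0167  0.0144] dist 0.153 q [-0.63  0.19  1.63 -0.    1.32 -1.95]
[-0.14787745 -1.03291225 -0.93728476]
w10 stud 0.0227 -0.0222 ang -44.4 118 [119. 129.]
w10 stud -0.0248 -0.0225 ang -137.8 107 [178. 129.]
w10 stud 0.022 0.0253 ang 49.0 124 [113. 186.]
w10 stud -0.0255 0.025 ang 135.6 103 [175. 186.]
```

View pics/w10.png

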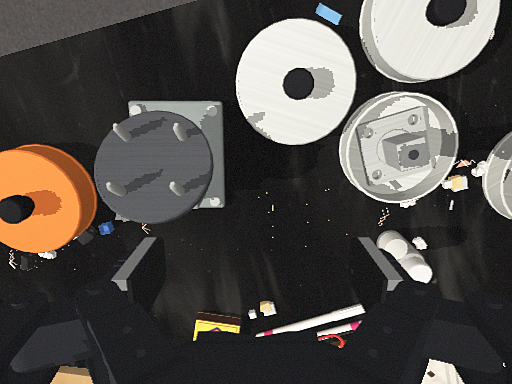

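```bash
cat >> h.py <<'E'
def boss(f,lo=.050,hi=.062,c=(.543,-.081),r=.04):
    z=load(f);P=cloud(z).reshape(-1,3)
    m=(P[:,2]>lo)&(P[:,2]<hi)&(np.hypot(P[:,0]-c[0],P[:,1]-c[1])<r);w=P[m]
    b=cv2.minAreaRect((w[:,:2]*1000).astype(np.float32));print(f,m.sum(),np.array(b[0]).round(1),np.array(b[1]).round(1),'ang',round(b[2],1),'z',np.median(w[:,2]).round(4),w.mean(0).round(4))
E
python3 - <<'E'
from h import *
boss('w10');boss('w10',.009,.019,r=.05)
boss('t5');boss('t5',.009,.019,r=.05)
E
```

```text
w10 914 [543.1 -83.5] [28.  28.1] ang 3.0 z 0.0563 [ 0.5423 -0.0844  0.056 ]
w10 2715 [543.5 -83. ] [70.6 70.7] ang 3.0 z 0.0145 [ 0.5384 -0.0886  0.0145]
t5 79 [543.6 -81.4] [25.5 28.2] ang 0.2 z 0.0562 [ 0.5437 -0.082   0.056 ]
t5 340 [542.1 -85.6] [84.3 75. ] ang 89.7 z 0.0143 [ 0.5444 -0.0828  0.0143]
```

```bash
python3 - <<'E'
from h import *
to(.5431,-.0835,.12)
E
```

```text
t 14.6667 pos [ 0.5222 -0.2317  0.2145] toolx yaw 75.84 tx ty tz [ 0.1489 -0.016   0.0944] dist 0.177 q [-0.63  0.19  1.63 -0.    1.32 -1.95]
```

Emit:
move_arm(
  increments=[
    {"tx": 0.04,"ty": -0.005,"tz": 0.0,"turn": -6.0},
    {"tx": 0.08,"ty": -0.009,"tz": 0.0,"turn": -12.0},
    {"tx": 0.12,"ty": -0.013,"tz": 0.03,"turn": -17.2},
    {"tx": 0.149,"ty": -0.016,"tz": 0.06,"turn": -17.2},
    {"tx": 0.149,"ty": -0.016,"tz": 0.09,"turn": -17.2},
    {"tx": 0.149,"ty": -0.016,"tz": 0.095,"turn": -17.2},
    {"tx": 0.149,"ty": -0.016,"tz": 0.095,"turn": -17.2},
    {"tx": 0.149,"ty": -0.016,"tz": 0.095,"turn": -17.2},
  ],
  gripper=0.6,
)

```text
time_s: 15.33
eef_pos: [0.5434, -0.0852, 0.1197]
eef_rot: [-0.0, 0.689, 0.725, -0.0]
wrist_force: [0.6, -0.8, 0.6]
opening: 0.601
```

```bash
python3 - <<'E'
from h import *
snap('wrist','w11');boss('w11');boss('w11',.009,.019,r=.05)
to(.5431,-.0835,.029)
E
```

```text
w11 1621 [543.4 -83.2] [28.8 28. ] ang 2.5 z 0.0562 [ 0.5422 -0.0833  0.056 ]
w11 4847 [543.6 -83.1] [70.5 70.2] ang 3.0 z 0.0143 [ 0.538  -0.0835  0.0145]
t 15.3833 pos [ 0.5443 -0.0856  0.1208] toolx yaw 92.84 tx ty tz [ 0.0023 -0.0012  0.0918] dist 0.092 q [-0.37  0.25  1.76 -0.    1.13 -1.99]
```

View pics/w11.png

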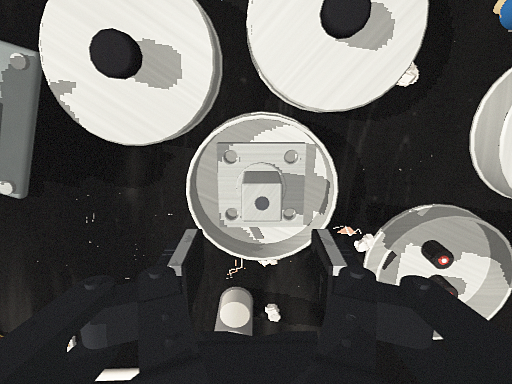

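Emit:
move_arm(
  increments=[
    {"tx": 0.002,"ty": -0.001,"tz": 0.035,"turn": 0.0},
    {"tx": 0.002,"ty": -0.001,"tz": 0.065,"turn": 0.0},
    {"tx": 0.002,"ty": -0.001,"tz": 0.085,"turn": 0.0},
    {"tx": 0.002,"ty": -0.001,"tz": 0.091,"turn": 0.0},
    {"tx": 0.002,"ty": -0.001,"tz": 0.091,"turn": 0.0},
    {"tx": 0.002,"ty": -0.001,"tz": 0.091,"turn": 0.0},
  ],
  gripper=0.6,
)

```text
time_s: 15.88
eef_pos: [0.5436, -0.0829, 0.0302]
eef_rot: [0.001, 0.689, 0.725, 0.001]
wrist_force: [0.1, 0.4, 0.1]
opening: 0.599
```

Emit:
move_arm(
  increments=[
    {"tx": 0.0,"ty": 0.0,"tz": 0.0,"turn": 0.0},
    {"tx": 0.0,"ty": 0.0,"tz": 0.0,"turn": 0.0},
    {"tx": 0.0,"ty": 0.0,"tz": 0.0,"turn": 0.0},
    {"tx": 0.0,"ty": 0.0,"tz": 0.0,"turn": 0.0},
  ],
  gripper=0,
)

```text
time_s: 16.22
eef_pos: [0.544, -0.0823, 0.0306]
eef_rot: [0.002, 0.689, 0.725, 0.001]
wrist_force: [-1.2, -1.8, 6.9]
opening: 0.318
```

```bash
python3 - <<'E'
from h import *
snap('wrist','w12')
to(.5431,-.0835,.029);print(get_obs()['wrist_force'],get_obs()['opening'])
E
```

```text
t 16.2667 pos [ 0.544  -0.0823  0.0306] toolx yaw 92.96 tx ty tz [-0.0011 -0.001   0.0016] dist 0.002 q [-0.37  0.39  1.8  -0.    0.95 -1.99]
[-0.59124754 -0.45239578  6.67930925] 0.3146115298180043
```

View pics/w12.png

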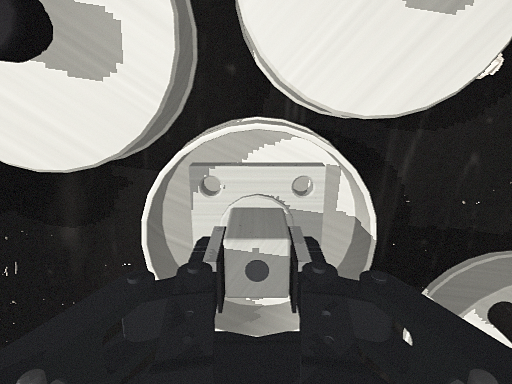

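```bash
python3 - <<'E'
from h import *
t=HC-.0005*E1-.0143*E2h; to(t[0],t[1],.172)
E
```

```text
t 16.2667 pos [ 0.544  -0.0823  0.0306] toolx yaw 92.96 tx ty tz [-0.2236 -0.0824 -0.1413] dist 0.277 q [-0.37  0.39  1.8  -0.    0.95 -1.99]
```

Emit:
move_arm(
  increments=[
    {"tx": 0.0,"ty": 0.0,"tz": -0.02,"turn": 0.0},
    {"tx": 0.0,"ty": 0.0,"tz": -0.05,"turn": 0.0},
    {"tx": 0.0,"ty": 0.0,"tz": -0.085,"turn": 0.0},
    {"tx": 0.0,"ty": 0.0,"tz": -0.12,"turn": 0.0},
    {"tx": 0.0,"ty": 0.0,"tz": -0.145,"turn": 0.0},
    {"tx": -0.035,"ty": -0.013,"tz": -0.145,"turn": 5.0},
    {"tx": -0.07,"ty": -0.026,"tz": -0.145,"turn": 10.0},
    {"tx": -0.105,"ty": -0.039,"tz": -0.145,"turn": 17.2},
    {"tx": -0.14,"ty": -0.052,"tz": -0.145,"turn": 17.2},
    {"tx": -0.175,"ty": -0.065,"tz": -0.145,"turn": 17.2},
    {"tx": -0.205,"ty": -0.075,"tz": -0.145,"turn": 17.2},
    {"tx": -0.2236,"ty": -0.0824,"tz": -0.145,"turn": 17.2},
    {"tx": -0.2236,"ty": -0.0824,"tz": -0.145,"turn": 17.2},
    {"tx": -0.2236,"ty": -0.0824,"tz": -0.145,"turn": 17.2},
  ],
  gripper=0,
)

```text
time_s: 17.43
eef_pos: [0.4708, -0.3099, 0.1736]
eef_rot: [0.0, 0.79, 0.613, 0.0]
wrist_force: [0.2, 0.4, -1.2]
opening: 0.317
```

```bash
python3 - <<'E'
from h import *
t=HC-.0005*E1-.0143*E2h; to(t[0],t[1],.155)
snap('wrist','w13');snap('side','s13');snap('top','t13')
a=cv2.imread('pics/s13.png')[90:210,220:340];cv2.imwrite('pics/s13c.png',cv2.resize(a,None,fx=4.5,fy=4.5,interpolation=cv2.INTER_CUBIC))
print(get_obs()['wrist_force'],get_obs()['opening'])
E
```

```text
t 17.4333 pos [ 0.4708 -0.3099  0.1736] toolx yaw 75.62 tx ty tz [0.0008 0.0017 0.0186] dist 0.019 q [-0.79  0.21  1.69  0.    1.24 -2.11]
[ 0.08900314 -0.05429845 -2.34413322] 0.3111411655328939
```

View pics/w13.png

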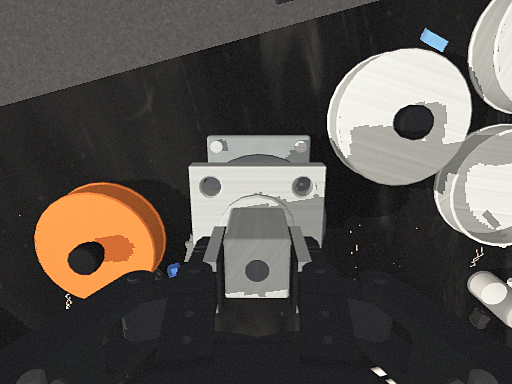

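View pics/s13c.png

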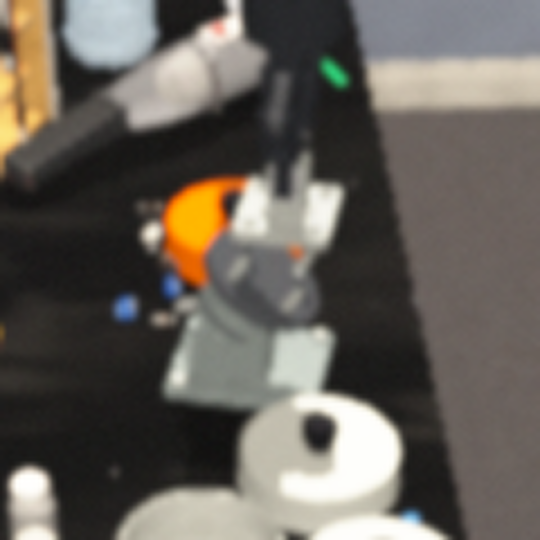

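Emit:
move_arm(
  increments=[
    {"tx": 0.0005,"ty": 0.001,"tz": 0.008,"turn": -0.1},
    {"tx": 0.0005,"ty": 0.001,"tz": 0.015,"turn": -0.1},
    {"tx": 0.0005,"ty": 0.001,"tz": 0.019,"turn": -0.1},
    {"tx": 0.0005,"ty": 0.001,"tz": 0.02,"turn": -0.1},
    {"tx": 0.0005,"ty": 0.001,"tz": 0.021,"turn": -0.1},
    {"tx": 0.0005,"ty": 0.001,"tz": 0.021,"turn": -0.1},
  ],
  gripper=0,
)

```text
time_s: 18.08
eef_pos: [0.4725, -0.3086, 0.152]
eef_rot: [-0.0, 0.789, 0.615, -0.0]
wrist_force: [0.6, -0.0, -1.9]
opening: 0.314
```

```bash
python3 - <<'E'
from h import *
t=HC-.0005*E1-.0143*E2h; to(t[0],t[1],.155);o=get_obs()
print(o['wrist_force'],o['torque'])
E
```

```text
t 18.0833 pos [ 0.4725 -0.3086  0.152 ] toolx yaw 75.87 tx ty tz [-0.0009  0.0005 -0.003 ] dist 0.003 q [-0.79  0.24  1.7   0.    1.2  -2.11]
[ 5.96578847e-01 -1.22727279e-05 -1.93315409e+00] [ 0.07269656 -0.00048922 -0.0475121 ]
```

Emit:
move_arm(
  increments=[
    {"tx": -0.0005,"ty": 0.0,"tz": 0.001,"turn": 0.0},
    {"tx": -0.0005,"ty": 0.0,"tz": 0.002,"turn": 0.0},
    {"tx": -0.0005,"ty": 0.0,"tz": 0.002,"turn": 0.0},
  ],
  gripper=0,
)

```text
time_s: 18.33
eef_pos: [0.4727, -0.3097, 0.1506]
eef_rot: [0.001, 0.789, 0.615, 0.0]
wrist_force: [1.2, -0.3, -1.3]
opening: 0.319
```

```bash
python3 - <<'E'
from h import *
t=HC-.0005*E1-.0143*E2h; to(t[0],t[1],.155);o=get_obs()
print(o['wrist_force'],o['torque'])
snap('side','s14')
a=cv2.imread('pics/s14.png')[110:190,240:320];cv2.imwrite('pics/s14c.png',cv2.resize(a,None,fx=7,fy=7,interpolation=cv2.INTER_CUBIC))
E
```

```text
t 18.3333 pos [ 0.4727 -0.3097  0.1506] toolx yaw 75.85 tx ty tz [ 0.0001 -0.     -0.0044] dist 0.004 q [-0.79  0.24  1.71  0.    1.19 -2.11]
[ 1.23155095 -0.26514952 -1.31652234] [-0.10669671 -0.29075395  0.03551538]
```

View pics/s14c.png

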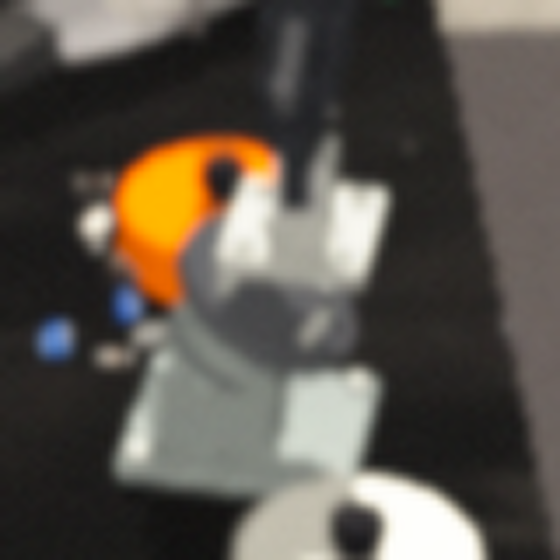

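Emit:
move_arm(
  increments=[
    {"tx": 0.0,"ty": -0.002,"tz": 0.0015,"turn": 0.0},
    {"tx": 0.0,"ty": -0.004,"tz": 0.003,"turn": 0.0},
    {"tx": 0.0,"ty": -0.0065,"tz": 0.0045,"turn": 0.0},
    {"tx": 0.0,"ty": -0.0065,"tz": 0.006,"turn": 0.0},
  ],
  gripper=0,
)

```text
time_s: 18.72
eef_pos: [0.4695, -0.3094, 0.1474]
eef_rot: [0.005, 0.789, 0.615, 0.002]
wrist_force: [8.5, 0.3, 9.4]
opening: 0.313
```

```bash
cat >> h.py <<'E'
def plate(f):
    # fit boss-top plane of held flange from wrist view near tcp
    z=load(f);P=cloud(z).reshape(-1,3);o=get_obs();T=o['eef_pos'];M=att(o['eef_rot'])
    L=(P-T)@M
    m=(abs(L[:,0])<.012)&(abs(L[:,1])<.04)&(L[:,2]<-.012)&(L[:,2]>-.045)
    print('top pts',m.sum())
    w=L[m]
    if m.sum()<50: return
    c=np.median(w,0)
    rng=np.random.default_rng(0);best=None
    for _ in range(300):
        a=w[rng.choice(len(w),3,False)];n=np.cross(a[1]-a[0],a[2]-a[0]);l=np.linalg.norm(n)
        if l<1e-6: continue
        n/=l;k=abs((w-a[0])@n)<.0012
        if best is None or k.sum()>best.sum(): best=k
    v=w[best];c=v.mean(0);n=np.linalg.svd(v-c,full_matrices=False)[2][2];n*=-np.sign(n[2]) 
    print('plane n(tool)',n.round(3),'tilt yz',np.degrees(np.arctan2(n[1],-n[2])).round(1),best.sum(),'ymid',((v[:,1].min()+v[:,1].max())/2).round(4),'c',c.round(4))
E
python3 - <<'E'
from h import *
o=get_obs();print(o['wrist_force'],o['torque'],o['eef_pos'])
snap('wrist','w15');plate('w15')
E
```

```text
[8.49090939 0.34824122 9.40392794] [-0.25180751 -2.07690567  0.06882308] [ 0.46950636 -0.30940526  0.14742392]
top pts 4095
plane n(tool) [ 0.003 -0.061 -0.998] tilt yz -3.5 3360 ymid -0.0006 c [-0.     -0.0011 -0.0258]
```

View pics/w15.png

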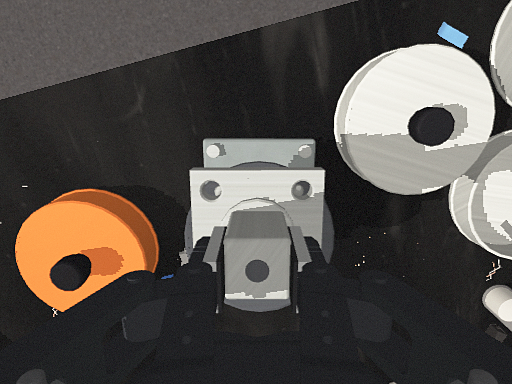

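Emit:
move_arm(
  increments=[
    {"tx": 0.0,"ty": -0.001,"tz": 0.002,"turn": 0.0},
    {"tx": 0.0,"ty": -0.002,"tz": 0.004,"turn": 0.0},
    {"tx": 0.0,"ty": -0.003,"tz": 0.006,"turn": 0.0},
    {"tx": 0.0,"ty": -0.004,"tz": 0.008,"turn": 0.0},
  ],
  gripper=0,
)

```text
time_s: 19.1
eef_pos: [0.4656, -0.3085, 0.1397]
eef_rot: [0.005, 0.789, 0.615, 0.002]
wrist_force: [6.0, 2.9, 8.5]
opening: 0.315
```

```bash
python3 - <<'E'
from h import *
o=get_obs();print(o['wrist_force'],o['torque'],o['eef_pos'],o['eef_rot'])
t=HC-.0005*E1; to(t[0],t[1],.155)
snap('wrist','w16');plate('w16')
E
```

```text
[5.99624554 2.85896069 8.53717731] [ 0.14561175 -1.7140808   0.06387319] [ 0.46557379 -0.30849621  0.13972514] [0.00457766 0.78874307 0.61470345 0.00175491]
t 19.1 pos [ 0.4656 -0.3085  0.1397] toolx yaw 75.86 tx ty tz [ 0.0006  0.0216 -0.0151] dist 0.026 q [-0.8   0.24  1.74  0.    1.16 -2.12]
top pts 4079
plane n(tool) [-0.003 -0.177 -0.984] tilt yz -10.2 3402 ymid 0.0004 c [-0.     -0.     -0.0265]
```

```bash
python3 - <<'E'
from h import *
snap('side','s16')
a=cv2.imread('pics/s16.png')[110:190,240:320];cv2.imwrite('pics/s16c.png',cv2.resize(a,None,fx=7,fy=7,interpolation=cv2.INTER_CUBIC))
z=load('w16');P=cloud(z).reshape(-1,3);r=P-HC
h=r@HN;u=r@E1;v=r@E2
m=(abs(h)<.004)&(np.hypot(u,v)<.052);print('face pts',m.sum(),h[m].mean(),u[m].min(),u[m].max(),v[m].min(),v[m].max())
E
```

```text
face pts 2821 -6.709988812148834e-05 -0.04975532659617763 0.0498555478535789 -0.04974699042545811 0.049985372195759624
```

View pics/w16.png

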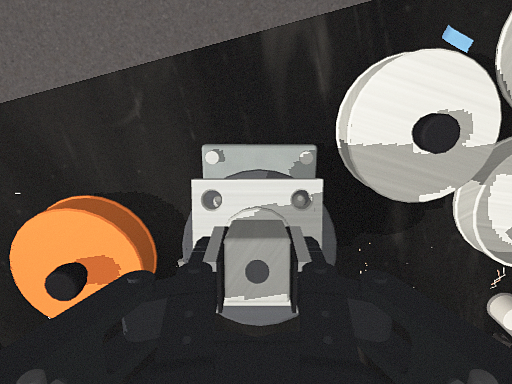

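View pics/s16c.png

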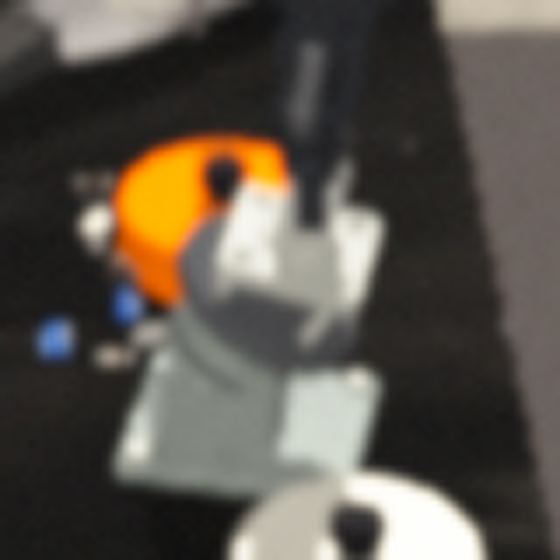

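```bash
python3 - <<'E'
from h import *
a=cv2.imread('pics/w16.png')[160:260,175:345];cv2.imwrite('pics/w16c.png',cv2.resize(a,None,fx=4.5,fy=4.5,interpolation=cv2.INTER_CUBIC))
z=load('w16')
E1n=E1
def rep(P): r=P-HC; return 'u %.4f E2h %.4f z %.4f | v %.4f h %.4f'%(r@E1,r@E2h,P[2],r@E2,r@HN)
for n,(u,v) in dict(pl1=(196,183),pl2=(318,183),plL=(230,190),plmid=(257,190),plr=(285,190),edgeL=(194,230),edgeR=(321,230),h1=(211,199),h2=(300,199),bossfar=(257,235),bossnear=(257,300)).items(): print(n,rep(px(z,u,v)))
for su in(-.024,.024):
  for sv in(-.024,.024):
    for s in(0,.024):
      p=HC+(su-.0005)*E1+(sv+.001)*E2+s*HN; print(su,sv,s,rep(p),np.round(proj(z,p),0))
E
```

```text
pl1 u 0.0335 E2h -0.0462 z 0.1196 | v -0.0279 h 0.0442
pl2 u -0.0315 E2h -0.0457 z 0.1172 | v -0.0287 h 0.0419
plL u 0.0156 E2h -0.0422 z 0.1192 | v -0.0247 h 0.0418
plmid u 0.0012 E2h -0.0427 z 0.1207 | v -0.0243 h 0.0434
plr u -0.0137 E2h -0.0424 z 0.1195 | v -0.0246 h 0.0423
edgeL u 0.0353 E2h -0.0206 z 0.1227 | v -0.0041 h 0.0341
edgeR u -0.0334 E2h -0.0211 z 0.1233 | v -0.0043 h 0.0349
h1 u 0.0316 E2h -0.0249 z 0.0822 | v -0.0281 h 0.0012
h2 u -0.0241 E2h -0.0323 z 0.1041 | v -0.0236 h 0.0238
bossfar u 0.0012 E2h -0.0340 z 0.1580 | v 0.0018 h 0.0714
bossnear u 0.0011 E2h -0.0095 z 0.1684 | v 0.0283 h 0.0682
-0.024 -0.024 0 u -0.0245 E2h -0.0199 z 0.0837 | v -0.0230 h -0.0000 [296. 207.]
-0.024 -0.024 0.024 u -0.0245 E2h -0.0319 z 0.1045 | v -0.0230 h 0.0240 [301. 200.]
-0.024 0.024 0 u -0.0245 E2h 0.0217 z 0.1077 | v 0.0250 h 0.0000 [298. 283.]
-0.024 0.024 0.024 u -0.0245 E2h 0.0097 z 0.1285 | v 0.0250 h 0.0240 [303. 285.]
0.024 -0.024 0 u 0.0235 E2h -0.0199 z 0.0837 | v -0.0230 h -0.0000 [223. 207.]
0.024 -0.024 0.024 u 0.0235 E2h -0.0319 z 0.1045 | v -0.0230 h 0.0240 [219. 200.]
0.024 0.024 0 u 0.0235 E2h 0.0217 z 0.1077 | v 0.0250 h 0.0000 [221. 283.]
0.024 0.024 0.024 u 0.0235 E2h 0.0097 z 0.1285 | v 0.0250 h 0.0240 [216. 285.]
```

View pics/w16c.png

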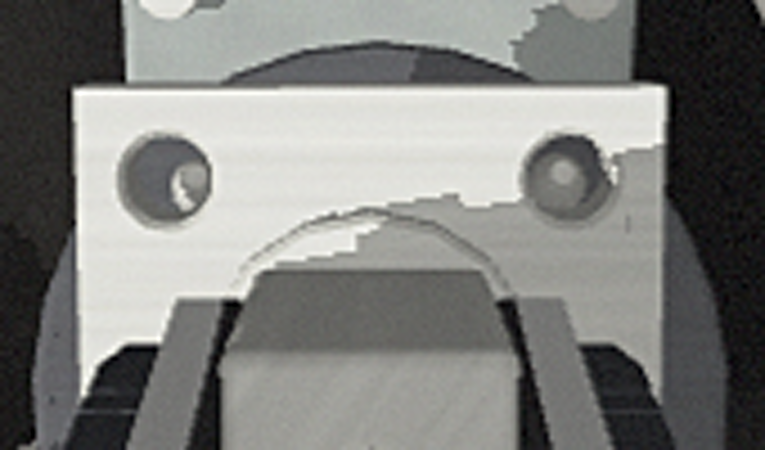

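Emit:
move_arm(
  increments=[
    {"tx": 0.0006,"ty": -0.0015,"tz": 0.0025,"turn": 0.0},
    {"tx": 0.0013,"ty": -0.003,"tz": 0.005,"turn": 0.0},
    {"tx": 0.0013,"ty": -0.004,"tz": 0.0075,"turn": 0.0},
    {"tx": 0.0013,"ty": -0.005,"tz": 0.01,"turn": 0.0},
    {"tx": 0.0013,"ty": -0.005,"tz": 0.01,"turn": 0.0},
  ],
  gripper=0,
)

```text
time_s: 19.62
eef_pos: [0.4611, -0.307, 0.1292]
eef_rot: [0.005, 0.789, 0.614, 0.001]
wrist_force: [9.2, -3.1, 3.3]
opening: 0.317
```

```bash
cat >> h.py <<'E'
def rep(P): r=P-HC; return 'u %.4f E2h %.4f z %.4f | v %.4f h %.4f'%(r@E1,r@E2h,P[2],r@E2,r@HN)
def chk(f):
    o=get_obs();print('F',o['wrist_force'].round(1),'T',o['torque'].round(2),rep(o['eef_pos']),o['eef_rot'].round(4),'op',o['opening'])
    snap('wrist',f);plate(f)
    a=cv2.imread(f'pics/{f}.png')[160:330,175:345];cv2.imwrite(f'pics/{f}c.png',cv2.resize(a,None,fx=3.5,fy=3.5,interpolation=cv2.INTER_CUBIC))
E
python3 -c "
from h import *
chk('w17')"
```

```text
F [ 9.2 -3.1  3.3] T [-0.75 -1.81  0.06] u -0.0002 E2h -0.0262 z 0.1292 | v -0.0058 h 0.0425 [0.0054 0.7889 0.6145 0.0014] op 0.3170324095617165
top pts 4045
plane n(tool) [-0.001 -0.329 -0.944] tilt yz -19.2 3605 ymid 0.0006 c [-0.      0.0006 -0.0264]
```

View pics/w17c.png

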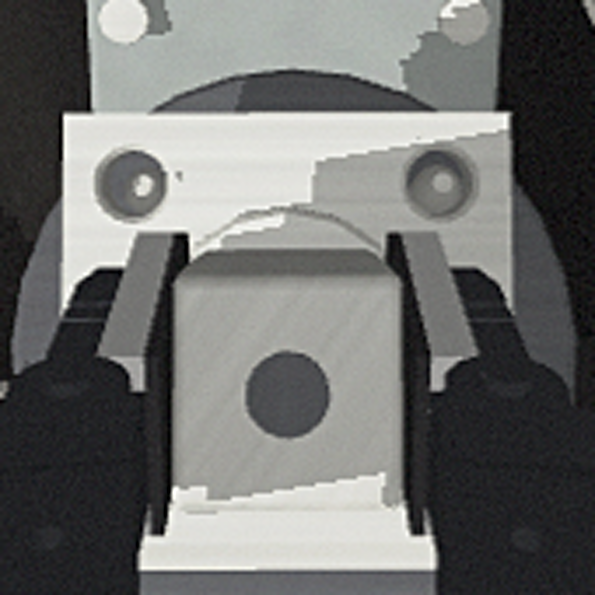

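Emit:
move_arm(
  increments=[
    {"tx": 0.0,"ty": -0.0015,"tz": 0.002,"turn": 0.0},
    {"tx": 0.0,"ty": -0.003,"tz": 0.004,"turn": 0.0},
    {"tx": 0.0,"ty": -0.003,"tz": 0.006,"turn": 0.0},
    {"tx": 0.0,"ty": -0.003,"tz": 0.006,"turn": 0.0},
  ],
  gripper=0,
)

```text
time_s: 20.0
eef_pos: [0.4588, -0.3066, 0.124]
eef_rot: [0.006, 0.789, 0.615, 0.002]
wrist_force: [8.8, -2.4, 6.8]
opening: 0.312
```

```bash
python3 -c "
from h import *
chk('w18')"
```

```text
F [ 8.8 -2.4  6.8] T [-0.48 -1.95  0.11] u -0.0000 E2h -0.0286 z 0.1240 | v -0.0104 h 0.0392 [0.006  0.7889 0.6145 0.0016] op 0.3122447971188324
top pts 4012
plane n(tool) [ 0.    -0.402 -0.916] tilt yz -23.7 3617 ymid 0.0011 c [-0.      0.0009 -0.0266]
```

View pics/w18c.png

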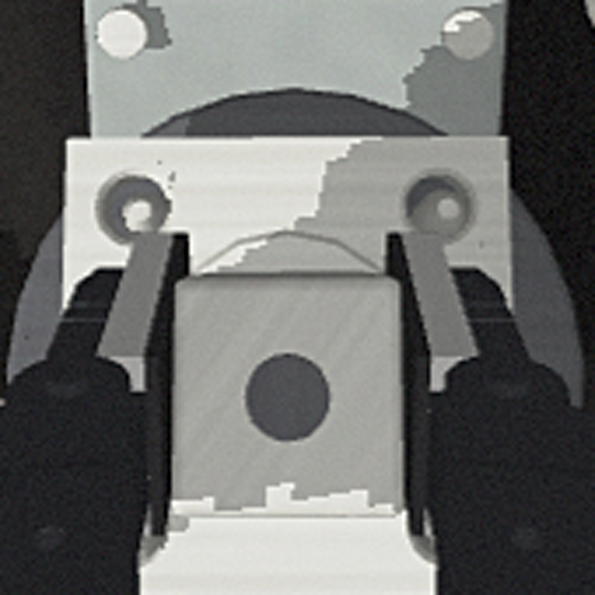

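Emit:
move_arm(
  increments=[
    {"tx": 0.0,"ty": -0.0005,"tz": 0.002,"turn": 0.0},
    {"tx": 0.0,"ty": -0.001,"tz": 0.004,"turn": 0.0},
    {"tx": 0.0,"ty": -0.001,"tz": 0.006,"turn": 0.0},
    {"tx": 0.0,"ty": -0.001,"tz": 0.006,"turn": 0.0},
  ],
  gripper=0,
)

```text
time_s: 20.38
eef_pos: [0.458, -0.3064, 0.1182]
eef_rot: [0.006, 0.789, 0.615, 0.002]
wrist_force: [8.8, -1.7, 8.1]
opening: 0.315
```

```bash
python3 -c "
from h import *
chk('w19')"
```

```text
F [ 8.8 -1.7  8.1] T [-0.43 -1.92  0.11] u 0.0001 E2h -0.0294 z 0.1182 | v -0.0140 h 0.0346 [0.0062 0.7888 0.6146 0.0016] op 0.31481949566190115
top pts 4020
plane n(tool) [-0.004 -0.46  -0.888] tilt yz -27.4 3655 ymid 0.0013 c [ 0.      0.0012 -0.027 ]
```

View pics/w19c.png

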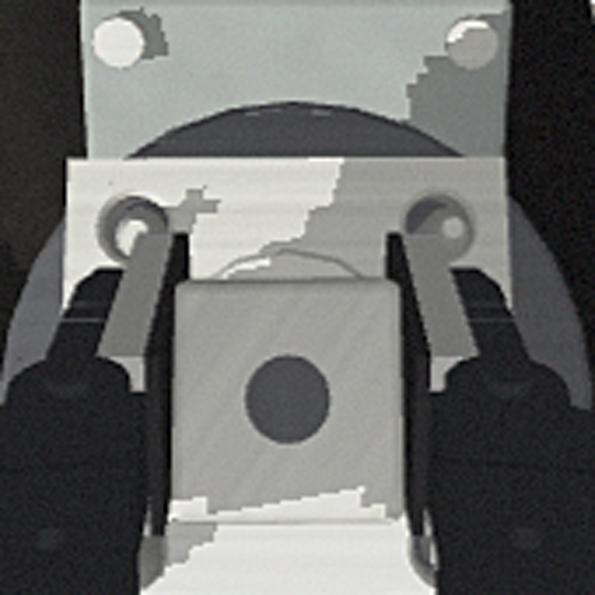

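Emit:
move_arm(
  increments=[
    {"tx": 0.0,"ty": 0.0005,"tz": 0.002,"turn": 0.0},
    {"tx": 0.0,"ty": 0.001,"tz": 0.004,"turn": 0.0},
    {"tx": 0.0,"ty": 0.0015,"tz": 0.006,"turn": 0.0},
    {"tx": 0.0,"ty": 0.0015,"tz": 0.006,"turn": 0.0},
  ],
  gripper=0,
)

```text
time_s: 20.77
eef_pos: [0.4596, -0.307, 0.1128]
eef_rot: [0.006, 0.789, 0.615, 0.001]
wrist_force: [7.1, -1.5, 13.4]
opening: 0.32
```

```bash
python3 -c "
from h import *
chk('w20')
snap('side','s20')
a=cv2.imread('pics/s20.png')[110:190,240:320];cv2.imwrite('pics/s20c.png',cv2.resize(a,None,fx=7,fy=7,interpolation=cv2.INTER_CUBIC))
"
```

```text
F [ 7.1 -1.5 13.4] T [-0.3  -1.77  0.32] u 0.0002 E2h -0.0277 z 0.1128 | v -0.0152 h 0.0291 [0.0064 0.7887 0.6148 0.0015] op 0.3204597431456809
top pts 4081
plane n(tool) [ 0.004 -0.483 -0.876] tilt yz -28.9 3700 ymid 0.0013 c [-0.      0.0012 -0.0271]
```

View pics/w20c.png

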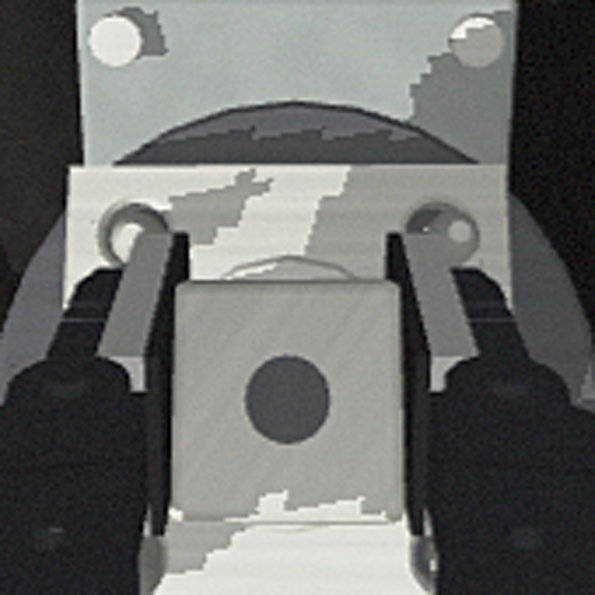

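View pics/s20c.png

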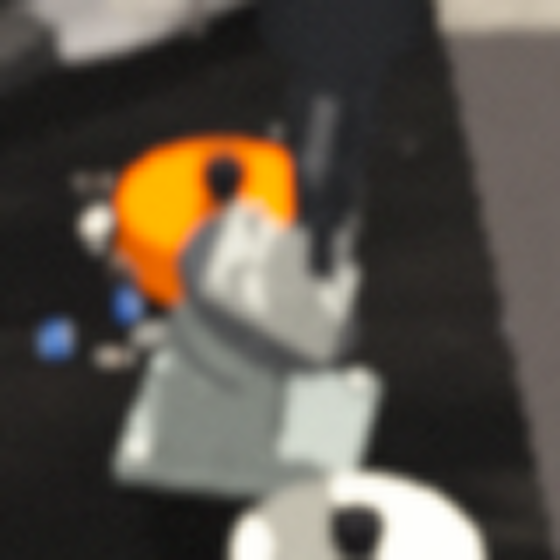

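```bash
cat >> h.py <<'E'
def gap(f):
    z=load(f);P=cloud(z).reshape(-1,3);c=z['p'].reshape(-1,3).astype(int);r=P-HC;h=r@HN;u=r@E1;v=r@E2
    for s in(-1,1):
        m=(abs(u)<.03)&(v*s>.016)&(v*s<.04)&(h<.04)&(h>.006)
        if m.sum()>20: print(f,'side v',s,m.sum(),'h pct',np.percentile(h[m],[5,25,50,75,95]).round(4))
    m=(abs(u)<.014)&(h>.035)&(abs(v)<.03); print('boss top h',np.percentile(h[m],[10,50,90]).round(4),m.sum(),'v',np.percentile(v[m],[1,99]).round(4),'u')
    q=np.stack([u,v],1)[(h>.003)&(h<.02)&(abs(u)<.04)&(v<-.015)&(v>-.045)]
    print('plate u',np.percentile(q[:,0],[1,99]).round(4),'vmin',np.percentile(q[:,1],1).round(4))
E
python3 -c "
from h import *
for f in('w19','w20'): gap(f)"
```

```text
w19 side v -1 3131 h pct [0.0152 0.016  0.0165 0.0172 0.0206]
w19 side v 1 1945 h pct [0.0136 0.0144 0.0149 0.0154 0.0164]
boss top h [0.0572 0.1095 0.1274] 13944 v [-0.0136  0.0204] u
plate u [-0.033   0.0359] vmin -0.0361
w20 side v -1 3031 h pct [0.0092 0.01   0.0105 0.0112 0.0242]
w20 side v 1 1859 h pct [0.0089 0.0097 0.0101 0.0107 0.0129]
boss top h [0.0518 0.1038 0.122 ] 14079 v [-0.0148  0.0191] u
plate u [-0.0329  0.0359] vmin -0.0363
```

Emit:
move_arm(
  increments=[
    {"tx": 0.0,"ty": 0.001,"tz": 0.003,"turn": 0.0},
    {"tx": 0.0,"ty": 0.0015,"tz": 0.005,"turn": 0.0},
    {"tx": 0.0,"ty": 0.0015,"tz": 0.005,"turn": 0.0},
  ],
  gripper=0,
)

```text
time_s: 21.12
eef_pos: [0.4595, -0.307, 0.1121]
eef_rot: [0.004, 0.789, 0.615, 0.0]
wrist_force: [-14.6, 12.5, 53.3]
opening: 0.318
```

```bash
python3 -c "
from h import *
chk('w21');gap('w21')"
```

```text
F [-14.6  12.5  53.3] T [2.05 1.48 0.06] u 0.0002 E2h -0.0278 z 0.1121 | v -0.0156 h 0.0285 [4.500e-03 7.886e-01 6.150e-01 2.000e-04] op 0.3179725846724785
top pts 4083
plane n(tool) [ 0.    -0.492 -0.87 ] tilt yz -29.5 3710 ymid 0.001 c [-0.      0.0011 -0.0275]
w21 side v -1 2977 h pct [0.0088 0.0095 0.0101 0.0108 0.0337]
w21 side v 1 1856 h pct [0.0088 0.0095 0.01   0.0106 0.0134]
boss top h [0.0515 0.1031 0.1211] 14017 v [-0.0152  0.0191] u
plate u [-0.0329  0.0361] vmin -0.0363
```

Emit:
move_arm(
  increments=[
    {"tx": 0.0,"ty": 0.0,"tz": -0.003,"turn": 0.0},
    {"tx": 0.0,"ty": 0.0,"tz": -0.0055,"turn": 0.0},
    {"tx": 0.0,"ty": 0.0,"tz": -0.0055,"turn": 0.0},
  ],
  gripper=0,
)

```text
time_s: 21.42
eef_pos: [0.4595, -0.3068, 0.1124]
eef_rot: [0.005, 0.789, 0.615, 0.001]
wrist_force: [3.9, -0.7, 11.1]
opening: 0.316
```

Emit:
move_arm(
  increments=[
    {"tx": 0.0,"ty": 0.0,"tz": 0.0,"turn": 0.0},
    {"tx": 0.0,"ty": 0.0,"tz": 0.0,"turn": 0.0},
    {"tx": 0.0,"ty": 0.0,"tz": 0.0,"turn": 0.0},
    {"tx": 0.0,"ty": 0.0,"tz": 0.0,"turn": 0.0},
  ],
  gripper=0.6,
)

```text
time_s: 21.75
eef_pos: [0.456, -0.3035, 0.1081]
eef_rot: [-0.001, 0.789, 0.615, -0.0]
wrist_force: [-0.6, 0.1, 1.0]
opening: 0.602
```

```bash
python3 -c "
from h import *
chk('w22');gap('w22')"
```

```text
F [-0.6  0.1  1. ] T [-0.    0.01 -0.  ] u -0.0023 E2h -0.0320 z 0.1081 | v -0.0213 h 0.0271 [-9.000e-04  7.888e-01  6.147e-01 -2.000e-04] op 0.6020628987454959
top pts 4050
plane n(tool) [ 0.008 -0.498 -0.867] tilt yz -29.9 3657 ymid 0.0051 c [-0.001   0.0051 -0.0317]
w22 side v -1 3902 h pct [0.0089 0.0096 0.0101 0.011  0.0242]
w22 side v 1 920 h pct [0.0087 0.0094 0.01   0.0105 0.0117]
boss top h [0.0515 0.101  0.1197] 12529 v [-0.0144  0.0142] u
plate u [-0.0316  0.0343] vmin -0.0362
```

View pics/w22c.png

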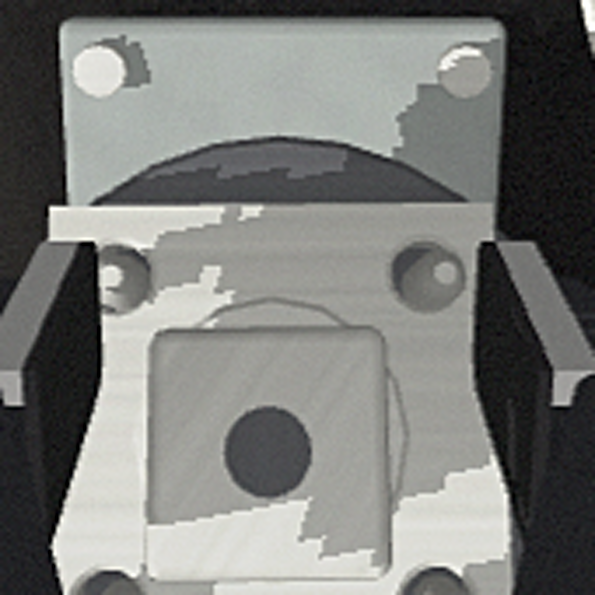

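Emit:
move_arm(
  increments=[
    {"tx": 0.0,"ty": 0.0,"tz": -0.015,"turn": 0.0},
    {"tx": 0.0,"ty": 0.0,"tz": -0.04,"turn": 0.0},
    {"tx": 0.0,"ty": 0.0,"tz": -0.08,"turn": 0.0},
    {"tx": 0.0,"ty": 0.0,"tz": -0.12,"turn": 0.0},
    {"tx": 0.0,"ty": -0.02,"tz": -0.15,"turn": 0.0},
    {"tx": 0.04,"ty": -0.05,"tz": -0.15,"turn": 0.0},
    {"tx": 0.07,"ty": -0.08,"tz": -0.15,"turn": 0.0},
    {"tx": 0.07,"ty": -0.08,"tz": -0.15,"turn": 0.0},
    {"tx": 0.07,"ty": -0.08,"tz": -0.15,"turn": 0.0},
  ],
  gripper=0.6,
)

```text
time_s: 22.55
eef_pos: [0.395, -0.2143, 0.2585]
eef_rot: [-0.0, 0.788, 0.615, -0.0]
wrist_force: [1.1, -0.4, -0.1]
opening: 0.598
```

```bash
python3 -c "
from h import *
o=get_obs();print(o['eef_pos'],o['wrist_force'])
for n in('wrist','top','side'): snap(n,n[0]+'24')
gap('w24');gap('t24')
z=load('t24');
for n,(u,v) in dict(blue=(201,236),clear=(264,155),white2=(203,135),glue=(152,147)).items(): print(n,px(z,u,v).round(3))
a=cv2.imread('pics/t24.png')[110:260,100:400];cv2.imwrite('pics/t24c.png',cv2.resize(a,None,fx=2.6,fy=2.6,interpolation=cv2.INTER_CUBIC))
a=cv2.imread('pics/s24.png')[100:350,170:370];cv2.imwrite('pics/s24c.png',cv2.resize(a,None,fx=2.4,fy=2.4,interpolation=cv2.INTER_CUBIC))
d=cv2.absdiff(cv2.imread('pics/s24.png'),cv2.imread('pics/s4.png')).max(2)
for n,(u,v) in dict(blue=(317,253),clear=(227,205),white2=(201,257),glue=(210,305)).items(): print(n,d[v-20:v+20,u-12:u+12].max())
"
```

```text
[ 0.39498572 -0.21433187  0.25849151] [ 1.07412595 -0.38143878 -0.06936044]
w24 side v -1 348 h pct [0.0085 0.0094 0.0101 0.0109 0.0231]
w24 side v 1 332 h pct [0.0086 0.0094 0.0101 0.0109 0.0222]
boss top h [0.261  0.2686 0.2732] 582 v [0.0041 0.0202] u
plate u [-0.0337  0.0361] vmin -0.036
t24 side v 1 122 h pct [0.0074 0.0084 0.0102 0.0115 0.0188]
boss top h [0.0409 0.0506 0.0536] 90 v [-0.0128  0.0148] u
plate u [-0.0231  0.0345] vmin -0.0354
blue [0.405 0.094 0.074]
clear [ 0.653 -0.099  0.078]
white2 [0.721 0.094 0.06 ]
glue [0.68  0.25  0.071]
blue 58
clear 9
white2 9
glue 9
```

View pics/w24.png

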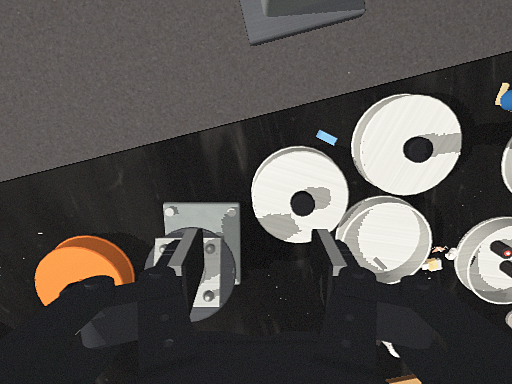

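View pics/t24c.png

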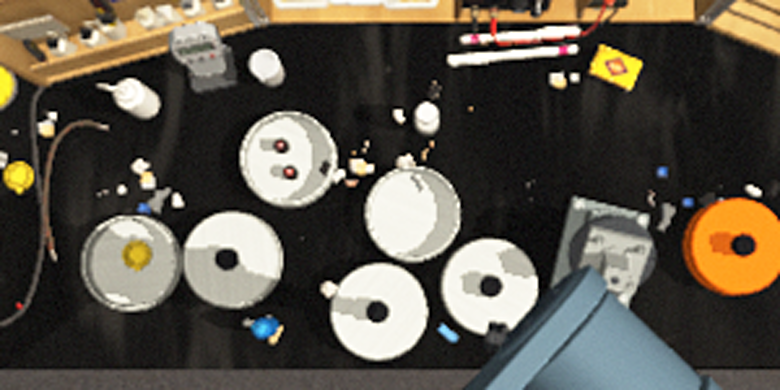

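View pics/s24c.png

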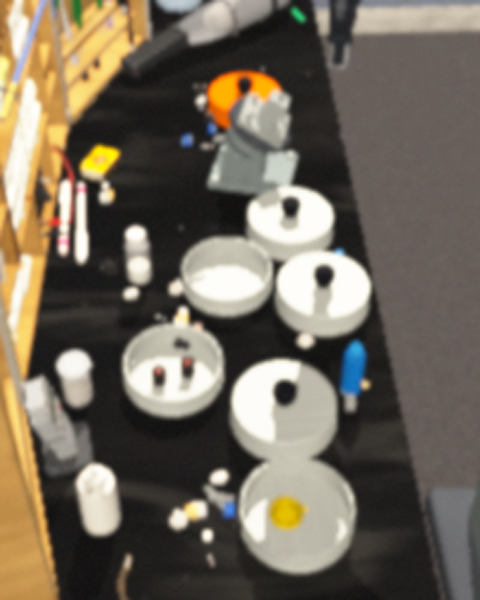

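The pictures show the flange flat on the hub (plate top 10.1 mm above the face at both edges), all lids standing knob up and the bottles where they were.

```bash
python3 -c "
from h import *
print(workorder.hand_in())"
```

```text
the job is handed in; nothing more can be done
None
```

The flange is on the hub, fully home and released, and the job was handed in at about 22.7 s.

- **Finding it:** tin A held a cap, tin B the sanding drums and tin C the flange. All three lids stand knob up on the bench.
- **Hub:** the tool can't tilt, so I turned the hub about 36° by pushing one stud with the closed fingers. That brought the studs square to the jaws.
- **Fitting:** I took the flange by its boss and hooked the upper holes on the upper studs. I then let it tilt in the grip to 30° and pushed it home, with a peak reading of about 55 N at the wrist.

**Last checks:**
- After release, the plate's top face measured 10.1 mm above the hub face on both sides. The plate is 10 mm thick, so it lies flat.
- The plate tilt read 29.9° just after release.
- The bottles measured within about 2 mm of where they started, and the robot was clear of everything.

**Disagreement:** a before/after picture comparison in the side view flagged a difference at the blue bottle. The top camera's depth put it in the same place, so I took that for a change in shadow.

The first move call was refused for its format, before anything moved.

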